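# Unload the parts drying cabinet

### The job

The washed gearbox parts in the bench drying cabinet are dry. Push the regulator knob down, turn it back fully to its off stop and let it spring up; then raise the guard, set the stay's cross pin in the notch so that the guard is propped, and only then lift out every part and stand it, wide end down, in its own compartment of the black tray, setting it down rather than dropping it. Finally lift the stay out of its notch, let it hang and lower the guard gently until it is fully shut, leaving the other things on the bench where they are.

Things in the scene. Friction and masses are not known exactly. Their poses are not given: they have to be found in the camera images.
- cabinet: Fixed bench drying cabinet, level: aluminium chamber 210 mm deep (x -100 to +110) by 285 mm wide (y -150 to +135), 120 mm high, with a grey blower housing of the same height, 110 mm wide, on its +y side. Origin at the chamber's underside on the bench; x points from the front (guard handle side) to the hinge side, y to the blower housing, z up. Place and yaw (within 0.12 rad of 0) vary.
- grate (a point): Centre of the flat grate on which the parts stand inside the chamber, 65 mm above the bench and 55 mm below the rim; the grate measures 146 mm (x) by 261 mm (y), up to the walls; a rail 12 mm high along x at each side (cabinet y -101 and +109 mm) keeps the parts off the side walls. Same axes as the cabinet.
- guard (a joint): Angle of the guard (rad): 0 shut, grows as its front edge rises, 1.57 upright, stop at 1.9. The guard is a flat framed clear window, 200 mm (hinge to front edge) by 285 mm, 10 mm thick, 0.3 kg, hinged along its rear edge; the hinge is stiff and holds it where it is left (about 3 N at the handle moves it).
- guard_hinge (a point): Middle of the guard's hinge line (along the cabinet's y), 120 mm above the bench, at cabinet x = +100 mm. Its axes turn with the guard.
- guard_handle (a point): Middle of the guard's black bar handle: a revolving round grip 16 mm thick, 108 mm long, parallel to the hinge line, between two arms; shut, it stands 25 mm ahead of the guard's front edge and 20 mm above the guard's top face, 225 mm ahead of and 30 mm above the hinge line. Its axes turn with the guard.
- stay (a joint): Angle of the stay relative to the guard (rad): 0 when it hangs straight down with the guard shut; hanging freely it reads the same as the guard's angle; about 0.55 when the guard is propped at about 1.45 rad, guard and stay moving as a linkage with the pin. The stay is a flat steel bar that swings freely like a pendulum on a stud at the guard's -y edge, 70 mm ahead of and 4 mm above the hinge line (guard shut); its foot is 100 mm from the stud.
- stay_pin (a point): Centre of the part of the stay's cross pin that goes in the notch: a steel pin 12 mm thick, parallel to the hinge line, on the stay's inner side at its foot.
- stay_pull (a point): Middle of the stay's pull, to take hold of: a revolving round black grip 16 mm thick and 74 mm long that sticks out to -y from the foot of the stay, in line with the cross pin, its middle 63 mm to the -y side of the pin's centre. It lies 75 mm outside the chamber's side wall.
- notch (a point): Where the cross pin's centre lies when the stay is set: in an upward-open steel notch outside the chamber's -y wall, 128 mm up, at cabinet x = +17 mm. Its front wall (7.5 mm ahead) stands 16 mm above this point; its floor slopes up to the rear, 6 mm below the point, to a lip 10 mm behind and 3 mm below it. The pin swings in over the lip with the guard past 1.7 rad.
- regulator (a joint): Angle of the regulator knob (rad): 0 at the off stop, grows clockwise seen from above, up to 2.0. It starts between 0.75 and 1.4. It turns easily in the heat range (0.7 and up) and stays where it is left; a gate inside blocks the way between 0.7 and 0.1 unless the knob is held pushed down by 4 mm or more.
- push (a joint): How far the knob is pushed down (m): about 0 when up, 0.006 fully down. The spring takes about 9 N at first and 13 N fully down.
- regulator_grip (a point): On the axis of the regulator knob, 156 mm above the bench, at the height to grip it, 10 mm below the top of its bar. The knob is a black bar 46 mm long, 16 mm thick and 40 mm high on a steel bezel on top of the blower housing; at 0 the bar and this point's x axis point along the cabinet's x. Its axis is vertical.
- tray: Black tray, fixed on the bench, 215 by 215 mm, 40 mm high, walls 5 mm, with four equal square compartments of 100 mm, their centres at x and y = +-52.5 mm from the middle. Origin at the centre of its underside; x and y along its walls; floor 5 mm up.
- gear_mid (a point): Centre, half-way up, of the large steel gear, if it is there: toothed rim 64 mm across and 18 mm high below, plain hub 30 mm across above it, 48 mm high in all. It stands on its rim, its z axis up. Take it by the hub.
- pinion_mid (a point): Centre, half-way up, of the small steel pinion, if it is there: toothed rim 56 mm across and 20 mm high below, hub 26 mm across above it, 48 mm high in all; z axis up.
- sleeve_mid (a point): Centre, half-way up, of the brass flanged sleeve, if it is there: flange 60 mm across and 10 mm high below, barrel 38 mm across above it, 48 mm high in all; z axis up.
- coupling_mid (a point): Centre, half-way up, of the dark steel coupling flange, if it is there: flange 62 mm across and 12 mm high with bolt holes below, boss 33 mm across above it, 48 mm high in all; z axis up.
- bin: Red open bin, 150 by 105 mm, 75 mm high, on the bench behind the cabinet and tray. To be left alone. Origin under its centre.
- bearing: Ball bearing, 72 mm across, 18 mm high, flat on the bench near the blower housing. To be left alone. Origin under its centre.
- spool: Brass spool, 64 mm across, 66 mm high, standing on the bench in front of the cabinet. To be left alone. Origin under its centre.
- housing: Aluminium bearing housing, 120 mm across, 44 mm high, flat on the bench in front of the cabinet. To be left alone. Origin under its centre.

How it is judged:
On the way, in this order (a step that is already met when the one before it is completed fails the run):
1. with the guard shut, the regulator is turned back to its off stop and has sprung up (value of joint each of regulator, guard below 0.1 rad and value of joint push below 0.002 m), for 0.2 s.
2. the guard is raised and propped: the stay's cross pin sits in the notch and the guard and stay are let go (distance between stay_pin and notch below 0.008 m and value of joint guard above 1.35 rad and contact force between the fingers and guard below 0.3 N and contact force between the fingers and stay below 0.3 N), for 0.4 s.
3. every part stands wide end down in a compartment of the tray, let go, with the guard still propped (x of gear_mid in the frame of tray between -0.1 and 0.1 m and y of gear_mid in the frame of tray between -0.1 and 0.1 m and z of each of gear_mid, pinion_mid, sleeve_mid, coupling_mid in the frame of tray below 0.036 m and angle between each of gear_mid, pinion_mid, sleeve_mid, coupling_mid's own z axis and vertical below 0.12 rad and horizontal distance between each of gear_mid, pinion_mid, sleeve_mid, coupling_mid and tray above 0.03 m and x of pinion_mid in the frame of tray between -0.1 and 0.1 m and y of pinion_mid in the frame of tray between -0.1 and 0.1 m and x of sleeve_mid in the frame of tray between -0.1 and 0.1 m and y of sleeve_mid in the frame of tray between -0.1 and 0.1 m and x of coupling_mid in the frame of tray between -0.1 and 0.1 m and y of coupling_mid in the frame of tray between -0.1 and 0.1 m and distance between stay_pin and notch below 0.008 m and value of joint guard above 1.35 rad and contact force between the fingers and gear below 0.3 N and contact force between the fingers and pinion below 0.3 N and contact force between the fingers and sleeve below 0.3 N and contact force between the fingers and coupling below 0.3 N), for 0.3 s.
At the end, for the whole second after the job is handed in: Every part that was in the cabinet stands wide end down and at rest in its own compartment of the tray (tilt under 0.12 rad), the regulator is within 0.10 rad of its off stop and up, the guard is shut within 0.04 rad, and the stay hangs down beside the cabinet (x of gear_mid in the frame of tray between -0.1 and 0.1 m and y of gear_mid in the frame of tray between -0.1 and 0.1 m and z of each of gear_mid, pinion_mid, sleeve_mid, coupling_mid in the frame of tray below 0.036 m and angle between each of gear_mid, pinion_mid, sleeve_mid, coupling_mid's own z axis and vertical below 0.12 rad and horizontal distance between each of gear_mid, pinion_mid, sleeve_mid, coupling_mid and tray above 0.03 m and x of pinion_mid in the frame of tray between -0.1 and 0.1 m and y of pinion_mid in the frame of tray between -0.1 and 0.1 m and x of sleeve_mid in the frame of tray between -0.1 and 0.1 m and y of sleeve_mid in the frame of tray between -0.1 and 0.1 m and x of coupling_mid in the frame of tray between -0.1 and 0.1 m and y of coupling_mid in the frame of tray between -0.1 and 0.1 m and linear speed of each of gear, pinion, sleeve, coupling below 0.03 m/s and value of joint regulator below 0.1 rad and value of joint push below 0.002 m and value of joint guard below 0.04 rad and z of stay_pin in the frame of cabinet below 0.06 m); the robot touches nothing.
It fails at once if a part is handled in the cabinet while the guard is not propped (((contact force between the fingers and gear above 0.5 N and horizontal distance between gear_mid and cabinet below 0.16 m) or (contact force between the fingers and pinion above 0.5 N and horizontal distance between pinion_mid and cabinet below 0.16 m) or (contact force between the fingers and sleeve above 0.5 N and horizontal distance between sleeve_mid and cabinet below 0.16 m) or (contact force between the fingers and coupling above 0.5 N and horizontal distance between coupling_mid and cabinet below 0.16 m)) and distance between stay_pin and notch above 0.02 m).
It fails at once if a part is dropped or thrown (faster than 1.1 m/s) (linear speed of any of gear, pinion, sleeve, coupling above 1.1 m/s).
It fails at once if the guard is slammed (closing faster than 1.5 rad/s near the rim) (value of joint guard below 0.3 rad and velocity of joint guard below -1.5 rad/s).
It fails at once if something else on the bench is moved more than 30 mm (distance of any of bin, bearing, spool, housing from where it was at the start of the episode above 0.03 m).
Of gear, pinion, sleeve, coupling only 2 to 4 are there at a start; the rules pass over those that are not, and their reading is None.
At some moment in a run one of gear, pinion, sleeve, coupling may be knocked a few centimetres aside while the robot is not near it.
It also fails if it takes over 210 s, if anything falls off the work surface, if the arm or the gripper's body presses on something with over 40 N, if the wrist force passes 120 N, or if a joint passes its speed limit or range.

### The arm

A 7-joint arm with a two-finger parallel gripper is mounted at the origin on the work surface. World frame = base frame: x ahead of the robot, y to its left, z up, the work surface at z = 0. Lengths are in m, angles in rad, forces in N, time in s.
With the tool pointing down it reaches from about 0.4 to 0.85 m from the base axis. Payload 4.5 kg.
Tool frame: the origin (TCP) lies on the centre line of the jaws, within the pads' length; the fingertips stand r.tip_extent ahead of it and the grasp point (between the pads) is the TCP (r.tip_extent is the distance from the TCP to the fingertips, in m); z points along the fingers, y is the line along which they close (so a half turn about z gives the same grasp; the last joint's range is limited). The gripper opens to 88 mm and grips with 3 to 60 N. Pads are 18 mm wide; open, the fingers measure 123 mm over their backs; the gripper's body (75 mm by 187 mm) begins 45 mm behind the grasp point.
Start: joints at [-1.203, 0.689, -0.195, 1.565, 0.157, 0.902, -0.215], TCP at [0.205, 0.591, 0.258] pointing down, gripper open.
Joint ranges: [-3.01, 3.01], [-0.46, 2.08], [-1.47, 1.51], [0.13, 2.56], [-1, 4.14], [0.04, 2.09], [-2.66, 2.66]. Speed limits (rad/s): [2.57, 2.57, 3.14, 3.14, 3.14, 3.14, 3.14].

### API

Orientations are given as a unit quaternion [x, y, z, w].
In Python, from plant import sensors, vision, finish_job, r gives the robot as it stands. The module is installed in compiled form; this text tells all that it offers.
- The arm moves only by the tool step_arm, never from a script. Its argument "steps" is a list of rows, each a list of 2 entries, a list of its own where there are three numbers: the shift along the tool's x, y, z in cm, then the turn, a rotation vector about the tool's x, y, z in degrees. A call has 1 to 12 rows; each row shifts and turns the commanded pose from where the row before left it, along the tool's axes as they then stand; what a row does not reach is not made up. A row lasts 1/8 s, in which the tool goes at most 62.5 mm and 10.7 degrees, less where a joint would pass 70% of its speed; a pose out of reach is approached as far as the arm can. A call with a gripper value outside its range is refused whole. "claw" is the opening, from -1 (shut) to 1 (fully open), set as the call begins (left out, the last holds). The fingers move at their own pace and stop on an object; "grip_force" is the grip in N (left out, the last holds). Time passes only in rows, so rows that do not move let the fingers close. It gives the time, the measured TCP pose, the force, the opening and the grip force at its end, in the units of the state.
- sensors.get_state(): the state, without advancing time (a new reading comes with each control period).
- vision.snapshot(name): name is "scene" or "side" or "wrist"; returns a dict with "img" (420x560x3 uint8, red, green, blue), "fx", "fy", "cx", "cy" (pixels), "position" and "rotation" of the camera in the world. Camera axes: x right, y down, z forward; pixel columns grow to the right and rows downward; lengths in m; the calibration is good to about 2 mm. The wrist camera is an equidistant fisheye: a pixel r from the principal point sees the ray r / f radians off the axis. A picture is of the moment at which its call begins. There is no depth.
- finish_job(): hands the job in; it is judged then, once.
The state is a dict: "clock": time; "q": joint angles; "qd": joint speeds; "joint_torque": joint torques, N m; "tool_pos": TCP position; "eef_rot": TCP orientation; "contact_force": force on the tool from outside, world axes, zero at the start; "moment": the same for the moment, N m; "opening": opening from 0.0 (shut) to 1.0 (fully open); "finger_force": force on a finger pad.
Only numpy, scipy, OpenCV 4.12 (cv2) and the standard library are available. Lean on these libraries where they do the work, as an engineer would, in place of code of your own. Each camera call takes 0.05 s, during which the arm holds its last target. There are 200 camera calls.

## Working session

There is one attempt and no reset: what is moved stays moved. The work goes in short steps, Python scripts to look and compute and a tool call to move; the robot and the scene stay as the last step left them, time stands still between calls to the robot, and variables do not carry over. Pictures are saved under pics/ and viewed, at most 14 in all, crops included, and the job is handed in when it is done.

Besides the shell and the picture viewer there is one more tool, called by a JSON object that holds its "method" and its "body". step_arm: Moves the arm, as the interface text tells. Its arguments: {"type":"object","properties":{"steps":{"type":"array"},"claw":{"type":"number"},"grip_force":{"type":"number"}},"required":["steps"]}

```bash
mkdir -p pics
cat > h.py <<'E'
import numpy as np,cv2
from scipy.spatial.transform import Rotation as R
from plant import sensors,vision,finish_job,r
def snap(n,f):
    s=vision.snapshot(n); cv2.imwrite('pics/'+f+'.png',s['img'][:,:,::-1]); np.save('pics/'+f+'.npy',s,allow_pickle=True); return s
def load(f): return np.load('pics/'+f+'.npy',allow_pickle=True).item()
def ray(s,u,v):
    x=(u-s['cx'])/s['fx'];y=(v-s['cy'])/s['fy']
    if s.get('fish'):
        t=np.hypot(x,y); d=np.array([x/t*np.sin(t),y/t*np.sin(t),np.cos(t)]) if t>1e-9 else np.array([0,0,1.])
    else: d=np.array([x,y,1.])
    d=np.array(s['rotation']).reshape(3,3)@d
    return np.array(s['position']),d/np.linalg.norm(d)
def plane(s,u,v,z):
    p,d=ray(s,u,v); return p+d*(z-p[2])/d[2]
def tri(a,b):
    (p,d),(q,e)=a,b
    A=np.stack([d,-e],1); t=np.linalg.lstsq(A,q-p,rcond=None)[0]
    x,y=p+d*t[0],q+e*t[1]; return (x+y)/2,np.linalg.norm(x-y)
def proj(s,P):
    c=np.array(s['rotation']).reshape(3,3).T@(np.array(P)-np.array(s['position']))
    if s.get('fish'):
        t=np.arctan2(np.hypot(c[0],c[1]),c[2]);k=t/max(np.hypot(c[0],c[1]),1e-9)
        return s['cx']+s['fx']*c[0]*k,s['cy']+s['fy']*c[1]*k
    return s['cx']+s['fx']*c[0]/c[2],s['cy']+s['fy']*c[1]/c[2]
E
python3 - <<'E'
from h import *
for n in ['scene','side','wrist']:
    s=snap(n,n+'0'); print(n,s['fx'],s['fy'],s['cx'],s['cy'],np.round(s['position'],4),np.round(s['rotation'],3).tolist(),[k for k in s])
st=sensors.get_state();print({k:np.round(v,3).tolist() for k,v in st.items()},r.tip_extent)
a=[cv2.imread(f'pics/{n}0.png') for n in ['scene','side']]
E
```

```text
scene 420.02089383966813 420.02089383966813 278.624456728762 209.75694129441527 [1.1662 0.3991 0.827 ] [0.435, 0.816, -0.33, -0.188] ['img', 'fx', 'fy', 'cx', 'cy', 'position', 'rotation']
side 537.4086941391288 537.4086941391288 278.5006359442802 199.97549216124827 [ 0.1491 -0.8683  0.8248] [0.873, -0.185, 0.106, -0.439] ['img', 'fx', 'fy', 'cx', 'cy', 'position', 'rotation']
wrist 325.19226210127806 325.19226210127806 288.3795898705801 211.651615595229 [0.1308 0.616  0.3843] [0.805, 0.573, 0.087, 0.126] ['img', 'fx', 'fy', 'cx', 'cy', 'position', 'rotation']
{'clock': 0.15, 'q': [-1.203, 0.69, -0.195, 1.566, 0.157, 0.903, -0.215], 'qd': [0.0, -0.003, 0.001, -0.003, -0.001, 0.0, 0.001], 'joint_torque': [-0.002, -52.785, -1.268, -15.359, -0.052, 0.004, 0.0], 'tool_pos': [0.205, 0.59, 0.257], 'eef_rot': [0.166, 0.986, -0.001, -0.0], 'contact_force': [-0.332, -0.223, 1.287], 'moment': [0.018, -0.031, 0.055], 'finger_force': 0.0, 'opening': 1.001} 0.019
```

View pics/scene0.png

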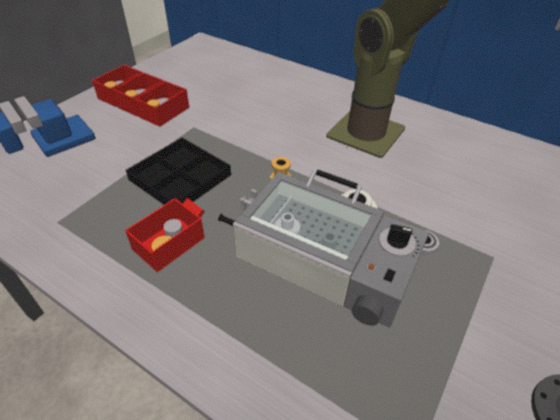

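View pics/side0.png

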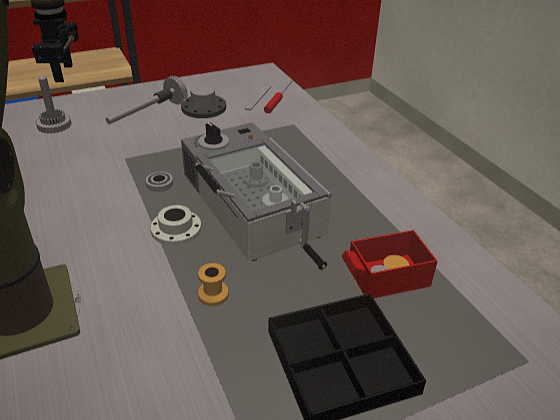

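The scene view shows the tray at (180,170), the cabinet top around (240-420,180-290), the knob at (400,235) and a part at (288,222). The side view shows two parts at (255,175) and (275,195), the knob at (211,135), the pull at (317,257) and the tray at (345,350). The rotation is a quaternion, so I'll fix that and crop in.

```bash
python3 - <<'E'
s=open('h.py').read()
s=s.replace("np.array(s['rotation']).reshape(3,3)","R.from_quat(s['rotation']).as_matrix()")
s=s.replace("    s=vision.snapshot(n);","    s=vision.snapshot(n); s['fish']=n=='wrist';")
open('h.py','w').write(s)
E
python3 - <<'E'
from h import *
s=load('side0');i=s['img'][100:300,140:340,::-1]; a=cv2.resize(i,None,fx=3,fy=3,interpolation=cv2.INTER_CUBIC)
cv2.imwrite('pics/c_side.png',a)
s=load('scene0');i=s['img'][160:330,210:450,::-1]; a=cv2.resize(i,None,fx=3.3,fy=3.3,interpolation=cv2.INTER_CUBIC)
cv2.imwrite('pics/c_scene.png',a)
E
```

```text
(no output)
```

View pics/c_side.png

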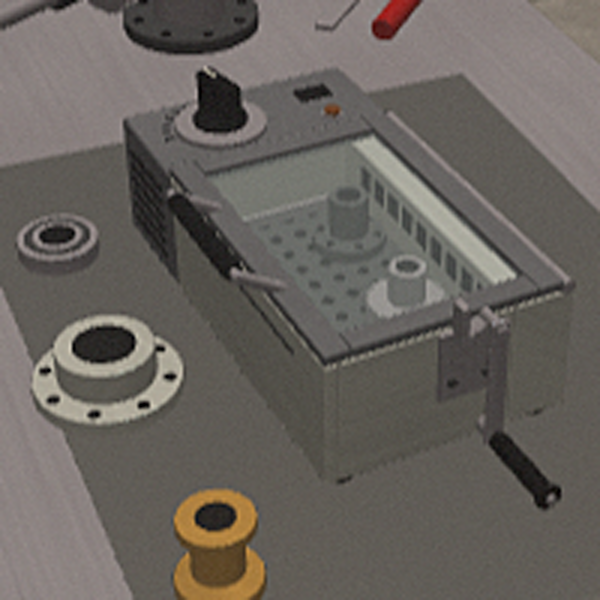

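View pics/c_scene.png

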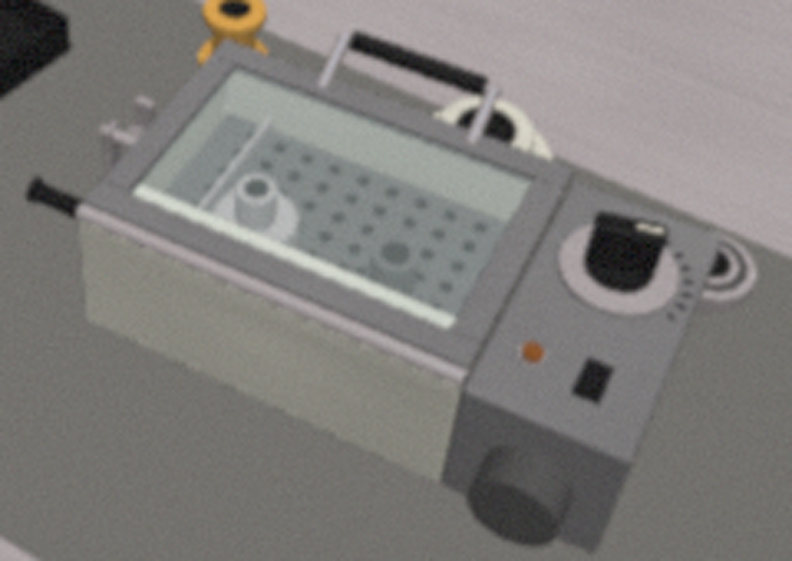

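The side crop shows two parts under the window (tops at crop (348,192) and (408,265)), the knob, handle and pull. The scene crop shows the handle ends at (355,40) and (487,87), and the pull end at (37,190). Next I triangulate these.

Run:
```python
from h import *
A=load('side0');B=load('scene0')
a=lambda u,v:(u/3+140-.33,v/3+100-.33); b=lambda u,v:(u/3.3+210-.35,v/3.3+160-.35)
P={'hA':((178,197),(487,87)),'hB':((240,270),(355,40)),'cornB':((340,70),(630,460)),'cornF':((125,122),(715,235)),
'pullend':((547,495),(37,190)),'partN':((408,265),(257,187)),'partF':((348,192),(397,250)),'knob':((224,85),(632,225))}
for k,(x,y) in P.items():
    p,e=tri(ray(A,*a(*x)),ray(B,*b(*y))); print(k,np.round(p,4),round(e,4))
for n,s in (('side',A),('scene',B)):
    hsv=cv2.cvtColor(s['img'],cv2.COLOR_RGB2HSV); g=(hsv[...,2]<48).astype(np.uint8)
    nn,l,stt,c=cv2.connectedComponentsWithStats(g)
    for i in range(1,nn):
        if stt[i,4]>60: print(n,stt[i].tolist(),np.round(c[i]))
    # tray rim
    i=max([i for i in range(1,nn) if 100<c[i][0]<420 and (c[i][1]>300 if n=='side' else c[i][1]<210)],key=lambda i:stt[i,4])
    h=cv2.convexHull(np.argwhere(l==i)[:,::-1].astype(np.int32)); q=cv2.approxPolyDP(h,4,True)[:,0]; print(n,q.tolist()); 
    for z in (0.04,0): print([np.round(plane(s,u,v,z)[:2],3).tolist() for u,v in q])
```

```text
hA [0.4297 0.1534 0.1529] 0.0032
hB [0.4401 0.0466 0.152 ] 0.0073
cornB [0.6466 0.3576 0.1181] 0.0065
cornF [0.4394 0.3387 0.1179] 0.0025
pullend [ 0.6055 -0.136   0.0247] 0.0028
partN [0.578  0.0508 0.1146] 0.0031
partF [0.5749 0.1625 0.1161] 0.0027
knob [0.5133 0.2931 0.1641] 0.0094
side [0, 0, 53, 336, 7125] [ 16. 231.]
side [31, 0, 34, 10, 283] [47.  4.]
side [108, 0, 15, 52, 319] [115.  24.]
side [121, 0, 20, 84, 627] [131.  40.]
side [32, 9, 47, 73, 1938] [54. 41.]
side [154, 92, 18, 11, 76] [164.  97.]
side [181, 105, 45, 13, 153] [204. 113.]
side [205, 124, 17, 20, 262] [212. 134.]
side [182, 148, 39, 45, 442] [199. 173.]
side [164, 209, 21, 12, 194] [174. 214.]
side [303, 244, 24, 26, 199] [314. 256.]
side [205, 268, 13, 9, 90] [211. 272.]
side [268, 294, 158, 126, 13450] [344. 359.]
side [0, 330, 80, 29, 222] [ 37. 346.]
side [[422, 393], [338, 419], [304, 419], [270, 336], [269, 318], [370, 294], [425, 379]]
[[0.603, -0.492], [0.451, -0.476], [0.402, -0.454], [0.419, -0.281], [0.435, -0.241], [0.646, -0.264], [0.625, -0.471]]
[[0.627, -0.472], [0.467, -0.456], [0.415, -0.433], [0.433, -0.251], [0.45, -0.209], [0.671, -0.234], [0.649, -0.451]]
scene [399, 0, 50, 39, 311] [424.  18.]
scene [359, 18, 24, 35, 605] [370.  35.]
scene [353, 97, 39, 12, 82] [369. 105.]
scene [127, 138, 104, 66, 4036] [179. 172.]
scene [317, 171, 39, 17, 144] [336. 179.]
scene [219, 215, 14, 10, 62] [225. 219.]
scene [388, 225, 23, 23, 353] [398. 237.]
scene [384, 270, 10, 11, 69] [389. 275.]
scene [[230, 174], [193, 200], [163, 203], [130, 180], [127, 170], [181, 138], [228, 165]]
[[0.467, -0.212], [0.607, -0.227], [0.661, -0.284], [0.647, -0.425], [0.621, -0.465], [0.417, -0.446], [0.438, -0.242]]
[[0.431, -0.243], [0.579, -0.258], [0.636, -0.319], [0.62, -0.467], [0.594, -0.509], [0.379, -0.488], [0.401, -0.274]]
```

{"method": "step_arm", "body": {"steps": [[[-4.85,-2.25,0],[0,0,0]],[[-4.85,-2.25,0],[0,0,0]],[[-4.85,-2.25,0],[0,0,0]],[[-4.85,-2.25,0],[0,0,0]],[[-4.85,-2.25,0],[0,0,0]],[[-4.85,-2.25,0],[0,0,0]],[[-4.85,-2.25,0],[0,0,0]],[[-4.85,-2.25,0],[0,0,0]],[[0,0,0],[0,0,0]],[[0,0,0],[0,0,0]]]}}

```text
clock: 1.4
tool_pos: [0.5118, 0.2937, 0.2575]
eef_rot: [0.166, 0.986, 0.0, -0.001]
contact_force: [0.6, 0.2, -0.2]
opening: 1.001
finger_force: 0.0
```

```bash
cat >> h.py <<'E'
def go(P=None,phi=None,verbose=True):
    "total shift in tool axes (cm) and turn about tool z (deg) to world point P, tool-x heading phi"
    st=sensors.get_state(); M=R.from_quat(st['eef_rot']).as_matrix(); p=np.array(st['tool_pos'])
    if verbose: print('t',round(st['clock'],2),'pos',np.round(p,4),'phi',round(np.degrees(np.arctan2(M[1,0],M[0,0])),1),'zax',np.round(M[:,2],3),'op',round(st['opening'],3),'F',np.round(st['contact_force'],1),'ff',st['finger_force'],'q5-7',np.round(st['q'],2))
    if P is not None: print('shift cm',np.round(M.T@(np.array(P)-p)*100,2))
    if phi is not None:
        d=np.degrees(np.arctan2(M[1,0],M[0,0]))-phi; print('turn z',round((d+180)%360-180,1))
E
python3 - <<'E'
from h import *
s=snap('wrist','w1'); go()
cv2.imwrite('pics/w1.png',s['img'][:,:,::-1])
E
```

```text
t 1.45 pos [0.5112 0.2946 0.2576] phi 161.0 zax [-0.001  0.001 -1.   ] op 0.998 F [ 0.2  0.3 -0.2] ff 0.0 q5-7 [-0.46  0.65 -0.24  1.67  0.19  0.85  0.45]
```

View pics/w1.png

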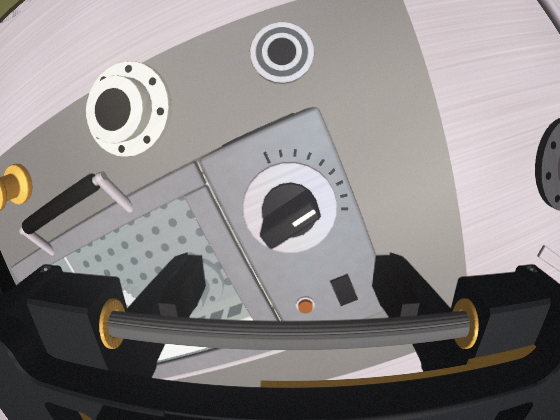

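The wrist view shows the knob: the bezel ellipse is centred near (289,208) and the white pointer line runs from (292,224) to (314,210). The bearing and housing are at the top.

Run:
```python
from h import *
s=load('w1')
im=s['img'].astype(int)
# bezel fit
g=((im.min(2)>165)).astype(np.uint8); n,l,st,c=cv2.connectedComponentsWithStats(g)
for i in range(1,n):
    if abs(c[i][0]-289)<40 and abs(c[i][1]-208)<40 and st[i,4]>20:
        ct=cv2.findContours((l==i).astype(np.uint8),0,2)[0][0]
        print(st[i],c[i])
        if st[i,4]>1000:
            e=cv2.fitEllipse(cv2.convexHull(ct)); print('bezel',e); print([np.round(plane(s,*e[0],z),4) for z in (.12,.126)])
        else:
            b=cv2.boxPoints(cv2.minAreaRect(ct)); d=[np.linalg.norm(b[k]-b[(k+1)%4]) for k in range(4)]
            k=int(np.argmin(d[:2])); p=(b[k]+b[(k+1)%4])/2;q=(b[k+2]+b[(k+3)%4])/2
            P,Q=plane(s,*p,.166),plane(s,*q,.166); print('pointer',p,q,P,Q,np.degrees(np.arctan2(*(Q-P)[1::-1])))
# dark bar
g=((im.max(2)<70)).astype(np.uint8); n,l,st,c=cv2.connectedComponentsWithStats(g)
for i in range(1,n):
    if abs(c[i][0]-289)<30 and abs(c[i][1]-208)<30 and st[i,4]>200: print('dark',st[i],c[i],plane(s,*c[i],.15))
for n,(u,v) in {'hB':(38,228),'hA':(97,181),'hFcorn':(317,108)}.items(): print(n,plane(s,u,v,.15 if n[1] in'AB' else .12))
```

```text
[  218   111   153   178 11258] [298.94928051 194.26168058]
bezel ((297.9289245605469, 198.4796905517578), (136.38890075683594, 186.853515625), 156.0247344970703)
[array([0.5087, 0.3029, 0.12  ]), array([0.5071, 0.3033, 0.126 ])]
[292 210  24  17 123] [303.44715447 217.61788618]
pointer [314.23077 210.34613] [293.      224.49997] [0.50844968 0.31394042 0.166     ] [0.51359037 0.29633285 0.166     ] -73.72436958969539
dark [ 260  183   60   65 1444] [285.39819945 216.42520776] [0.5110385 0.2912803 0.15     ]
hB [0.44415375 0.05801056 0.15      ]
hA [0.43062783 0.15239634 0.15      ]
hFcorn [0.44216892 0.34176398 0.12      ]
```

{"method": "step_arm", "body": {"steps": [[[0,0,0],[0,0,9.1]],[[0,0,0],[0,0,9.1]],[[0,0,0],[0,0,9.1]],[[0,0,0],[0,0,9.1]],[[0,0,0],[0,0,9.1]],[[0,0,0],[0,0,9.2]],[[-0.2,0,2],[0,0,0]],[[0,0,0],[0,0,0]],[[0,0,0],[0,0,0]]]}}

```text
clock: 2.58
tool_pos: [0.5124, 0.2926, 0.2382]
eef_rot: [0.6, 0.8, 0.0, -0.0]
contact_force: [-0.1, 0.1, -0.1]
opening: 0.999
finger_force: 0.0
```

Run:
```python
from h import *
s=snap('wrist','w2'); go([.512,.293,.157],106.3)
im=s['img'].astype(int)
print(proj(s,[.512,.293,.166]))
cv2.imwrite('pics/w2.png',s['img'][:,:,::-1])
cv2.imwrite('pics/w2c.png',cv2.resize(s['img'][100:340,150:430,::-1],None,fx=2,fy=2))
```

```text
t 2.62 pos [0.5127 0.2924 0.2383] phi 106.3 zax [ 0.001  0.001 -1.   ] op 1.001 F [ 0.1  0.4 -0.3] ff 0.0 q5-7 [-0.62  0.66  0.03  1.7  -0.03  0.77 -0.28]
shift cm [ 0.07 -0.06  8.13]
turn z -0.0
(np.float64(287.65502650429676), np.float64(232.27516794310986))
```

View pics/w2c.png

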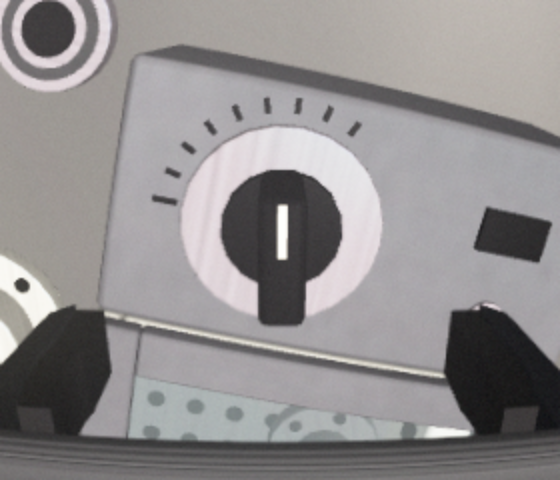

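The bar is aligned with the tool x axis, and its centre at about pixel (290,231) is about 2 mm off in +y. Descending and gripping.

{"method": "step_arm", "body": {"steps": [[[0,0.15,2.7],[0,0,0]],[[0,0,2.7],[0,0,0]],[[0,0,2.7],[0,0,0]],[[0,0,0],[0,0,0]]]}}

```text
clock: 3.12
tool_pos: [0.5134, 0.2916, 0.1557]
eef_rot: [0.6, 0.8, -0.001, -0.001]
contact_force: [-0.3, -0.4, -0.3]
opening: 0.999
finger_force: 0.0
```

{"method": "step_arm", "body": {"steps": [[[0,0,0],[0,0,0]],[[0,0,0],[0,0,0]],[[0,0,0],[0,0,0]],[[0,0,0],[0,0,0]],[[0,0,0],[0,0,0]],[[0,0,0],[0,0,0]]], "claw": -1, "grip_force": 50}}

```text
clock: 3.88
tool_pos: [0.5144, 0.2918, 0.1567]
eef_rot: [0.601, 0.8, 0.0, -0.0]
contact_force: [0.1, 0.3, 0.3]
opening: 0.345
finger_force: 0.0
```

{"method": "step_arm", "body": {"steps": [[[0,0,0.2],[0,0,0]],[[0,0,0.2],[0,0,0]],[[0,0,0.2],[0,0,0]],[[0,0,0.1],[0,0,0]],[[0,0,0],[0,0,0]]]}}

```text
clock: 4.5
tool_pos: [0.5143, 0.2918, 0.1507]
eef_rot: [0.601, 0.799, 0.0, -0.0]
contact_force: [-3.2, -1.1, 10.0]
opening: 0.181
finger_force: 50.0
```

{"method": "step_arm", "body": {"steps": [[[0,0,0.1],[0,0,0]],[[0,0,0.1],[0,0,0]],[[0,0,0],[0,0,0]],[[0,0,0],[0,0,0]]]}}

```text
clock: 5.0
tool_pos: [0.5143, 0.2918, 0.1489]
eef_rot: [0.601, 0.799, 0.0, -0.0]
contact_force: [-2.6, -1.2, 10.9]
opening: 0.177
finger_force: 50.0
```

{"method": "step_arm", "body": {"steps": [[[0,0,0.1],[0,0,0]],[[0,0,0.1],[0,0,0]],[[0,0,0.1],[0,0,0]],[[0,0,0],[0,0,0]],[[0,0,0],[0,0,0]]]}}

```text
clock: 5.62
tool_pos: [0.5143, 0.2918, 0.1476]
eef_rot: [0.601, 0.799, 0.001, 0.0]
contact_force: [-5.4, -2.9, 23.8]
opening: 0.174
finger_force: 50.0
```

{"method": "step_arm", "body": {"steps": [[[0,0,0],[0,0,-8]],[[0,0,0],[0,0,-8]],[[0,0,0],[0,0,-8]],[[0,0,0],[0,0,-8]],[[0,0,0],[0,0,-8]],[[0,0,0],[0,0,-8]],[[0,0,0],[0,0,-8]],[[0,0,0],[0,0,-8]],[[0,0,0],[0,0,-8]],[[0,0,0],[0,0,-5]],[[0,0,0],[0,0,0]]]}}

```text
clock: 7.0
tool_pos: [0.5159, 0.2942, 0.1476]
eef_rot: [-0.028, 1.0, 0.002, 0.002]
contact_force: [-1.6, 0.3, 17.9]
opening: 0.178
finger_force: 50.0
```

Run:
```python
from h import *
go(None,185.3); print(sensors.get_state()['moment'])
```

```text
t 7.0 pos [0.5159 0.2942 0.1476] phi -176.8 zax [ 0.005  0.005 -1.   ] op 0.178 F [-1.6  0.3 17.9] ff 50.004605278372765 q5-7 [-0.4   0.81 -0.35  1.76  0.42  0.64  0.64]
turn z -2.1
[0.04093468 0.40480416 0.07916828]
```

{"method": "step_arm", "body": {"steps": [[[0,0,0],[0,0,-2]],[[0,0,0],[0,0,-2]],[[0,0,0],[0,0,0]],[[0,0,0],[0,0,0]]]}}

```text
clock: 7.5
tool_pos: [0.5159, 0.2943, 0.1476]
eef_rot: [-0.061, 0.998, 0.002, 0.002]
contact_force: [-2.0, -0.1, 17.2]
opening: 0.175
finger_force: 50.0
```

Run:
```python
from h import *
go(None,185.3); print(sensors.get_state()['moment'])
```

```text
t 7.5 pos [0.5159 0.2943 0.1476] phi -173.0 zax [ 0.005  0.005 -1.   ] op 0.175 F [-2.  -0.1 17.2] ff 50.00498212873936 q5-7 [-0.39  0.81 -0.36  1.76  0.44  0.65  0.69]
turn z 1.7
[ 0.17471052  0.48797721 -0.63143916]
```

Moment −0.63 N·m, so the knob is against its stop. I'll let it rise, then release.

{"method": "step_arm", "body": {"steps": [[[0,0,-0.3],[0,0,1.5]],[[0,0,-0.3],[0,0,0]],[[0,0,-0.3],[0,0,0]],[[0,0,0],[0,0,0]]]}}

```text
clock: 8.0
tool_pos: [0.5158, 0.2942, 0.1538]
eef_rot: [-0.049, 0.999, 0.002, 0.002]
contact_force: [2.7, 4.5, -3.4]
opening: 0.178
finger_force: 50.0
```

{"method": "step_arm", "body": {"steps": [[[0,0,0],[0,0,0]],[[0,0,0],[0,0,0]],[[0,0,0],[0,0,0]],[[0,0,0],[0,0,0]],[[0,0,-3],[0,0,0]],[[0,0,-3],[0,0,0]],[[0,0,-3],[0,0,0]],[[0,0,0],[0,0,0]]], "claw": 1}}

```text
clock: 9.0
tool_pos: [0.5154, 0.2927, 0.246]
eef_rot: [-0.049, 0.999, 0.001, 0.002]
contact_force: [-0.0, -0.3, 0.4]
opening: 0.999
finger_force: 0.0
```

Run:
```python
from h import *
s=snap('wrist','w3'); go([.437,.095,.25])
im=s['img'].astype(int); g=(im.min(2)>150).astype(np.uint8); n,l,st,c=cv2.connectedComponentsWithStats(g)
for i in range(1,n):
    if 40<st[i,4]<400 and 200<c[i][0]<380:
        ct=cv2.findContours((l==i).astype(np.uint8),0,2)[0][0]; print(c[i],cv2.minAreaRect(ct),plane(s,*c[i],.166))
```

```text
t 9.05 pos [0.5147 0.292  0.2444] phi -174.3 zax [ 0.001  0.001 -1.   ] op 1.002 F [-0.2  0.7 -0. ] ff 0.0 q5-7 [-0.35  0.68 -0.42  1.68  0.35  0.86  0.75]
shift cm [  9.67 -18.83  -0.59]
[290.9609375 210.3359375] ((291.0, 211.0), (26.0, 4.0), 90.0) [0.50219634 0.29293226 0.166     ]
```

View pics/w3.png

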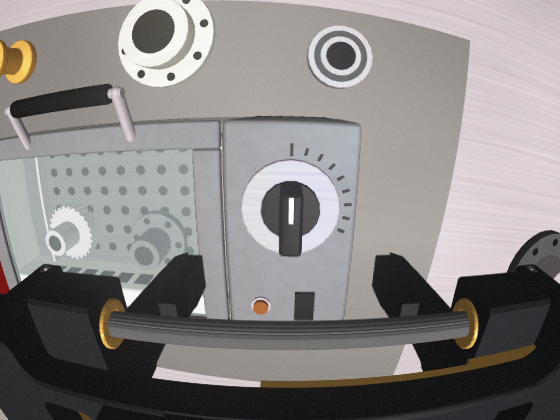

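The knob now points at the first tick, which is off. The parts are a gear at (68,235) and a coupling at (155,240). Now I move over the handle.

{"method": "step_arm", "body": {"steps": [[[2.4,-4.7,0],[0,0,0]],[[2.4,-4.7,0],[0,0,0]],[[2.4,-4.7,0],[0,0,0]],[[2.4,-4.7,0],[0,0,0]],[[0,0,0],[0,0,10]],[[0,0,0],[0,0,10]],[[0,0,0],[0,0,10]],[[0,0,0],[0,0,10]],[[0,0,0],[0,0,10]],[[0,0,0],[0,0,10]],[[0,0,0],[0,0,10]],[[0,0,0],[0,0,10]]], "claw": -0.05}}

```text
clock: 10.55
tool_pos: [0.4366, 0.0949, 0.2427]
eef_rot: [0.606, 0.795, -0.001, -0.001]
contact_force: [0.8, 0.5, 0.5]
opening: 0.477
finger_force: 0.0
```

{"method": "step_arm", "body": {"steps": [[[0,0,0],[0,0,10]],[[0,0,0],[0,0,0]],[[0,0,0],[0,0,0]]]}}

```text
clock: 10.92
tool_pos: [0.437, 0.0952, 0.2432]
eef_rot: [0.67, 0.742, -0.001, -0.0]
contact_force: [1.1, 0.3, -0.4]
opening: 0.475
finger_force: 0.0
```

Run:
```python
from h import *
s=snap('wrist','w4'); go([.4375,.10,.156],95.7)
print(proj(s,[.4375,.10,.15]))
B=load('scene0');A=load('side0')
for nm,q in (('scene',B),('side',A)):
    h=cv2.cvtColor(q['img'],cv2.COLOR_RGB2HSV); g=(((h[...,0]<6)|(h[...,0]>174))&(h[...,1]>150)&(h[...,2]>60)).astype(np.uint8)
    n,l,st,c=cv2.connectedComponentsWithStats(g)
    for i in range(1,n):
        if st[i,4]>1500 and c[i][1]>170:
            p=cv2.approxPolyDP(cv2.convexHull(np.argwhere(l==i)[:,::-1].astype(np.int32)),4,True)[:,0]
            print(nm,[(u,v,np.round(plane(q,u,v,.075)[:2],3).tolist()) for u,v in p.tolist()])
```

```text
t 10.97 pos [0.4371 0.0952 0.2433] phi 95.8 zax [-0.001 -0.    -1.   ] op 0.476 F [-0.3 -0.3  0.4] ff 0.0 q5-7 [-0.33  0.49  0.02  2.1  -0.02  0.55 -0.19]
shift cm [0.48 0.1  8.73]
turn z 0.1
(np.float64(289.5714214744957), np.float64(215.9338798396572))
scene [(203, 211, [0.648, -0.152]), (203, 237, [0.714, -0.096]), (159, 270, [0.841, -0.112]), (132, 248, [0.831, -0.207]), (126, 229, [0.798, -0.263]), (171, 199, [0.661, -0.248]), (188, 198, [0.634, -0.214])]
side [(436, 264, [0.794, -0.274]), (429, 286, [0.741, -0.319]), (373, 297, [0.625, -0.3]), (361, 290, [0.613, -0.275]), (342, 255, [0.63, -0.174]), (351, 241, [0.67, -0.143]), (413, 230, [0.816, -0.165])]
```

View pics/w4.png

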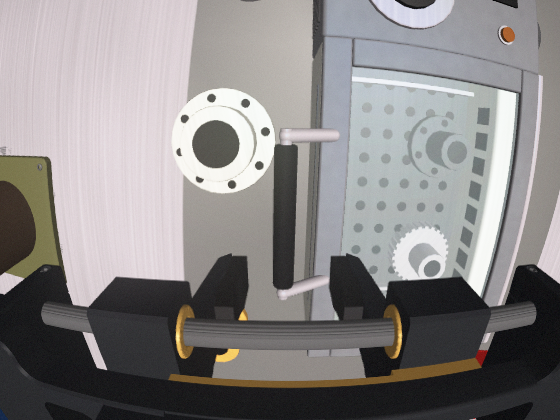

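The handle bar runs along column 285 (rows 145–290), about 3 mm off in −y. Descending to grip it.

{"method": "step_arm", "body": {"steps": [[[0.5,-0.2,2.2],[0,0,0]],[[0,0,2.2],[0,0,0]],[[0,0,2.2],[0,0,0]],[[0,0,2.0],[0,0,0]],[[0,0,0],[0,0,0]]]}}

```text
clock: 11.6
tool_pos: [0.4342, 0.0998, 0.1567]
eef_rot: [0.671, 0.742, -0.001, -0.001]
contact_force: [-0.4, 0.2, 0.2]
opening: 0.475
finger_force: 0.0
```

{"method": "step_arm", "body": {"steps": [[[0,0,0],[0,0,0]],[[0,0,0],[0,0,0]],[[0,0,0],[0,0,0]],[[0,0,0],[0,0,0]],[[0,0,0],[0,0,0]]], "claw": -1, "grip_force": 40}}

```text
clock: 12.22
tool_pos: [0.4334, 0.0999, 0.158]
eef_rot: [0.671, 0.741, -0.001, -0.001]
contact_force: [-5.0, 1.0, 6.1]
opening: 0.169
finger_force: 40.0
```

Run:
```python
from h import *
go()
c=[(0.2252,)];h0=np.arctan2(30,225);r_=np.hypot(225,30)
pr=None
for t in np.linspace(0,1.76,25):
    p=np.array([-r_*np.cos(t+h0),r_*np.sin(t+h0)])/10
    if pr is not None: print(round(t,2),np.round(p-pr,2), end='; ')
    pr=p
```

```text
t 12.22 pos [0.4334 0.0999 0.158 ] phi 95.7 zax [-0.003 -0.    -1.   ] op 0.169 F [-5.   1.   6.1] ff 40.00099003314972 q5-7 [-0.34  0.65  0.01  2.19 -0.02  0.3  -0.21]
0.07 [0.28 1.64]; 0.15 [0.4  1.62]; 0.22 [0.52 1.58]; 0.29 [0.63 1.54]; 0.37 [0.74 1.49]; 0.44 [0.85 1.43]; 0.51 [0.95 1.36]; 0.59 [1.05 1.29]; 0.66 [1.14 1.21]; 0.73 [1.23 1.12]; 0.81 [1.31 1.03]; 0.88 [1.38 0.93]; 0.95 [1.44 0.83]; 1.03 [1.5  0.72]; 1.1 [1.55 0.61]; 1.17 [1.59 0.49]; 1.25 [1.62 0.38]; 1.32 [1.64 0.26]; 1.39 [1.66 0.14]; 1.47 [1.66 0.01]; 1.54 [ 1.66 -0.11]; 1.61 [ 1.65 -0.23]; 1.69 [ 1.63 -0.35]; 1.76 [ 1.6  -0.47];
```

{"method": "step_arm", "body": {"steps": [[[0,0.28,-1.64],[0,0,0]],[[0,0.4,-1.62],[0,0,0]],[[0,0.52,-1.58],[0,0,0]],[[0,0.63,-1.54],[0,0,0]],[[0,0.74,-1.49],[0,0,0]],[[0,0.85,-1.43],[0,0,0]],[[0,0.95,-1.36],[0,0,0]],[[0,1.05,-1.29],[0,0,0]],[[0,1.14,-1.21],[0,0,0]],[[0,1.23,-1.12],[0,0,0]],[[0,1.31,-1.03],[0,0,0]],[[0,1.38,-0.93],[0,0,0]]]}}

```text
clock: 13.72
tool_pos: [0.5372, 0.1081, 0.3202]
eef_rot: [0.672, 0.741, -0.003, -0.001]
contact_force: [-5.6, -4.1, 2.4]
opening: 0.169
finger_force: 40.0
```

{"method": "step_arm", "body": {"steps": [[[0,1.44,-0.83],[0,0,0]],[[0,1.5,-0.72],[0,0,0]],[[0,1.55,-0.61],[0,0,0]],[[0,1.59,-0.49],[0,0,0]],[[0,1.62,-0.38],[0,0,0]],[[0,1.64,-0.26],[0,0,0]],[[0,1.66,-0.14],[0,0,0]],[[0,1.66,-0.01],[0,0,0]],[[0,1.66,0.11],[0,0,0]],[[0,1.65,0.23],[0,0,0]],[[0,1.63,0.35],[0,0,0]],[[0,1.6,0.47],[0,0,0]]]}}

```text
clock: 15.22
tool_pos: [0.7314, 0.1233, 0.3428]
eef_rot: [0.673, 0.74, -0.003, 0.003]
contact_force: [0.2, -7.8, -0.4]
opening: 0.164
finger_force: 40.0
```

Run:
```python
from h import *
go(); snap('side','s2');
```

```text
t 15.22 pos [0.7314 0.1233 0.3428] phi 95.4 zax [ 0.001 -0.009 -1.   ] op 0.164 F [ 0.2 -7.8 -0.4] ff 39.97540354728699 q5-7 [-0.25  0.81  0.06  1.02 -0.03  1.32 -0.11]
```

View pics/s2.png

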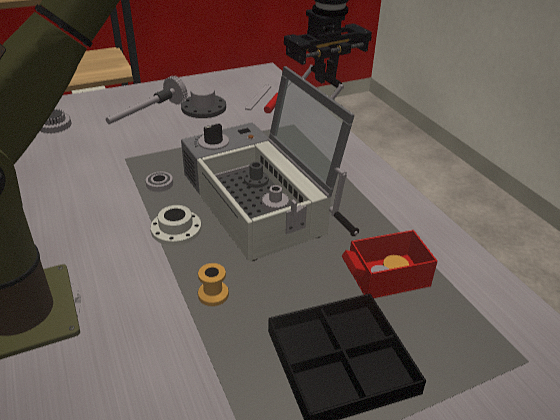

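The guard is up past vertical and the stay hangs free, with the pull at (337–355,213–232) just ahead of the bin. I'll raise it slightly more and release.

{"method": "step_arm", "body": {"steps": [[[0,1.2,0.4],[0,0,0]],[[0,0,0],[0,0,0]]]}}

```text
clock: 15.52
tool_pos: [0.7441, 0.1243, 0.338]
eef_rot: [0.673, 0.74, -0.003, 0.004]
contact_force: [1.4, -8.1, -2.0]
opening: 0.169
finger_force: 40.0
```

{"method": "step_arm", "body": {"steps": [[[0,0,0],[0,0,0]],[[0,0,0],[0,0,0]],[[0,0,0],[0,0,0]],[[0,0,-2.5],[0,0,0]],[[0,0,-2.5],[0,0,0]],[[0,0,-2],[0,0,0]],[[-5,0,0],[0,0,0]],[[-5,0,0],[0,0,0]],[[-5,0,0],[0,0,0]],[[-5,-1,0],[0,0,0]],[[-4,-2,0],[0,0,0]],[[0,-2,0],[0,0,0]]], "claw": -0.05}}

```text
clock: 17.02
tool_pos: [0.7153, -0.1182, 0.4086]
eef_rot: [0.673, 0.739, -0.001, 0.001]
contact_force: [0.4, 0.1, -0.8]
opening: 0.475
finger_force: 0.0
```

Run:
```python
from h import *
go([.701,-.107,.12]); s=snap('side','s3');b=snap('scene','b3');snap('wrist','w5')
a=s['img'][150:270,250:410,::-1];c=b['img'][150:270,180:340,::-1]
cv2.imwrite('pics/c3.png',np.hstack([cv2.resize(x,None,fx=2.5,fy=2.5,interpolation=2) for x in (a,c)]))
```

```text
t 17.02 pos [ 0.7153 -0.1182  0.4086] phi 95.3 zax [-0.    -0.003 -1.   ] op 0.475 F [ 0.4  0.1 -0.8] ff 0.0 q5-7 [ 0.08  0.74  0.05  0.96 -0.03  1.44  0.21]
shift cm [ 1.33 -1.32 28.86]
```

View pics/c3.png

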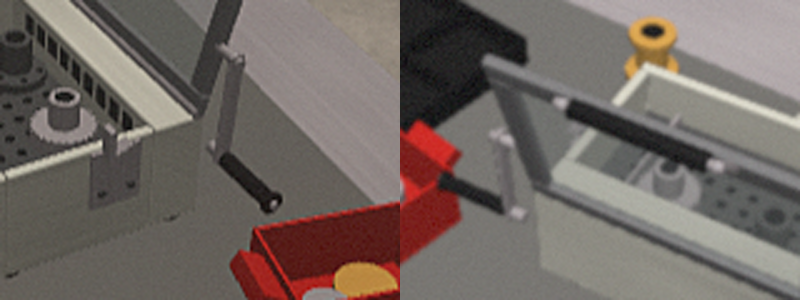

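The left crop shows the pull from (222,158) to (270,202) and the notch plate at (115,150). The right crop shows the pull from (505,210) to (440,182).

Run:
```python
from h import *
A=load('s3');B=load('b3')
a=lambda u,v:(u/2.5+250-.3,v/2.5+150-.3); b=lambda u,v:((u-400)/2.5+180-.3,v/2.5+150-.3)
for k,x,y in [('in',(222,158),(505,210)),('out',(270,202),(440,182)),('stud',(236,55),(500,135)),('handleL',(236,50),(560,105))]:
    p,e=tri(ray(A,*a(*x)),ray(B,*b(*y))); print(k,np.round(p,4),round(e,4))
O=np.array([.564,.106]);t=.098;M=np.array([[np.cos(t),-np.sin(t)],[np.sin(t),np.cos(t)]])
for n,P in {'notch':(.017,-.162,.128),'frontwalltop':(.0095,-.162,.144),'chamberFrontCorner':(-.1,-.15,.12),'pull@119':(.119,-.225,.087),'stud':(.12,-.155,.187)}.items():
    w=np.r_[O+M@P[:2],P[2]]; print(n,np.round(w,4),'side px',np.round(proj(A,w),1),'crop',np.round((np.array(proj(A,w))-[249.7,149.7])*2.5),'scene crop',np.round((np.array(proj(B,w))-[179.7,149.7])*2.5+[400,0]))
```

```text
in [ 0.6871 -0.0587  0.086 ] 0.0016
out [ 0.6943 -0.1311  0.0871] 0.0034
stud [ 0.6924 -0.0516  0.1921] 0.0018
handleL [ 0.669  -0.0372  0.2053] 0.0573
notch [ 0.5968 -0.0536  0.128 ] side px [303.  206.3] crop [133. 141.] scene crop [566. 125.]
frontwalltop [ 0.5893 -0.0543  0.144 ] side px [300.4 201.3] crop [127. 129.] scene crop [570. 108.]
chamberFrontCorner [ 0.4792 -0.0531  0.12  ] side px [252.5 222.4] crop [  7. 182.] scene crop [635.  65.]
pull@119 [ 0.7044 -0.1063  0.087 ] side px [356.5 222.9] crop [267. 183.] scene crop [455. 199.]
stud [ 0.6986 -0.0365  0.187 ] side px [342.5 169.4] crop [232.  49.] scene crop [509. 151.]
```

Run:
```python
from h import *
A=load('s3');B=load('b3')
a=lambda u,v:(u/2.5+250-.3,v/2.5+150-.3); b=lambda u,v:((u-400)/2.5+180-.3,v/2.5+150-.3)
for k,x,y in [('FC',(5,177),(650,66)),('BC',(197,118),(540,188)),('gear',(65,96),(672,170))]:
    p,e=tri(ray(A,*a(*x)),ray(B,*b(*y))); print(k,np.round(p,4),round(e,4), plane(A,*a(*x),.12),plane(B,*b(*y),.12))
# notch plate from side & wrist
s=load('w5'); print(proj(s,[.597,-.045,.144]),proj(s,[.691,-.095,.087]))
cv2.imwrite('pics/w5c.png',cv2.resize(s['img'][60:300,100:420,::-1],None,fx=2,fy=2))
```

```text
FC [ 0.4771 -0.0416  0.1202] 0.0102 [ 0.48001586 -0.04648716  0.12      ] [ 0.47147963 -0.03977157  0.12      ]
BC [ 0.6708 -0.0311  0.1177] 0.0037 [ 0.6703663  -0.03528644  0.12      ] [ 0.67080186 -0.02871635  0.12      ]
gear [0.579  0.0538 0.1124] 0.004 [0.57546007 0.04195124 0.12      ] [0.58330632 0.05836757 0.12      ]
(np.float64(197.7979026369076), np.float64(111.90771734821142)) (np.float64(272.6424316758833), np.float64(151.87075200324367))
```

View pics/w5c.png

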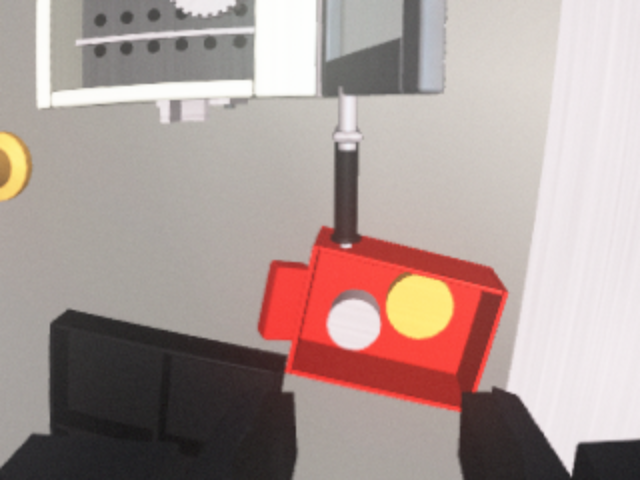

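The view down shows the pull along column 273 (rows 134–181) next to the bin's rim, and the notch bracket near pixel (191,115). I'll tilt 30° so the hand leans outboard, then check.

{"method": "step_arm", "body": {"steps": [[[0,0,0],[0,10,0]],[[0,0,0],[0,10,0]],[[0,0,0],[0,10,0]],[[0,-2.4,0],[0,0,0]],[[0,0,0],[0,0,0]],[[0,0,0],[0,0,0]]]}}

```text
clock: 17.92
tool_pos: [0.6935, -0.1141, 0.4098]
eef_rot: [0.647, 0.717, 0.175, -0.191]
contact_force: [-0.4, -0.2, 0.6]
opening: 0.476
finger_force: 0.0
```

Run:
```python
from h import *
go([.692,-.107,.16]); go([.692,-.107,.092])
s=snap('wrist','w6')
im=s['img'].astype(int); 
for u,v in [proj(s,[.691,-.062,.087]),proj(s,[.692,-.107,.087]),proj(s,[.694,-.131,.087])]:
    row=im[int(v),max(0,int(u)-25):int(u)+25].sum(1)//3; print(round(u,1),round(v,1),row.tolist())
```

```text
t 17.93 pos [ 0.6935 -0.1141  0.4098] phi 95.9 zax [-0.048  0.498 -0.866] op 0.476 F [-0.4 -0.2  0.6] ff 0.0 q5-7 [ 0.36  0.83 -0.16  0.89 -0.38  1.61  0.36]
shift cm [-11.87  -0.15  21.99]
t 17.93 pos [ 0.6935 -0.1141  0.4098] phi 95.9 zax [-0.048  0.498 -0.866] op 0.476 F [-0.4 -0.2  0.6] ff 0.0 q5-7 [ 0.36  0.83 -0.16  0.89 -0.38  1.61  0.36]
shift cm [-15.27  -0.16  27.87]
289.7 248.6 [170, 171, 173, 172, 173, 172, 173, 174, 174, 172, 174, 175, 180, 177, 176, 175, 180, 178, 174, 159, 138, 130, 103, 117, 133, 133, 121, 116, 145, 165, 183, 183, 185, 184, 185, 184, 185, 182, 187, 186, 187, 186, 189, 186, 185, 184, 186, 182, 184, 185]
287.3 279.4 [162, 166, 165, 167, 166, 165, 168, 169, 171, 169, 171, 170, 169, 172, 174, 169, 172, 172, 173, 166, 65, 46, 50, 48, 61, 69, 72, 59, 56, 55, 53, 111, 178, 177, 178, 180, 180, 180, 178, 183, 179, 180, 184, 179, 180, 183, 183, 181, 179, 181]
287.0 296.0 [161, 165, 165, 167, 165, 163, 165, 168, 165, 166, 164, 168, 166, 170, 168, 170, 171, 170, 168, 133, 96, 40, 41, 43, 52, 60, 67, 61, 53, 42, 43, 72, 159, 175, 177, 177, 177, 178, 180, 178, 175, 177, 179, 179, 180, 174, 176, 177, 178, 180]
```

{"method": "step_arm", "body": {"steps": [[[-2.5,0,4.6],[0,0,0]],[[-2.5,0,4.6],[0,0,0]],[[-2.5,0,4.6],[0,0,0]],[[-2.5,0,4.6],[0,0,0]],[[-1.5,-0.15,2.8],[0,0,0]],[[0,0,0],[0,0,0]]]}}

```text
clock: 18.73
tool_pos: [0.6894, -0.1079, 0.1653]
eef_rot: [0.648, 0.716, 0.173, -0.194]
contact_force: [0.7, -0.1, 0.3]
opening: 0.474
finger_force: 0.0
```

Run:
```python
from h import *
go([.692,-.107,.092])
s=snap('wrist','w7'); im=s['img'].astype(int)
for y in (-.085,-.1):
    u,v=proj(s,[.692,y,.087]); print(round(u,1),round(v,1),(im[int(v),int(u)-30:int(u)+30].sum(1)//3).tolist())
```

```text
t 18.73 pos [ 0.6894 -0.1079  0.1653] phi 95.6 zax [-0.054  0.499 -0.865] op 0.474 F [ 0.7 -0.1  0.3] ff 0.0 q5-7 [ 0.37  1.02 -0.18  1.21 -0.37  1.15  0.55]
shift cm [-3.63  0.3   6.37]
295.5 255.9 [151, 152, 149, 148, 150, 147, 152, 152, 152, 153, 152, 152, 150, 153, 156, 151, 143, 77, 39, 37, 37, 33, 41, 40, 42, 49, 49, 55, 55, 59, 59, 55, 51, 49, 46, 41, 41, 39, 39, 39, 122, 161, 161, 161, 158, 161, 161, 161, 158, 161, 163, 161, 159, 162, 163, 159, 161, 163, 162, 163]
293.4 277.1 [148, 148, 147, 146, 147, 146, 145, 149, 149, 149, 152, 151, 152, 150, 150, 151, 150, 153, 143, 35, 33, 36, 33, 36, 40, 38, 40, 47, 49, 55, 58, 57, 53, 53, 47, 46, 45, 39, 44, 39, 37, 62, 155, 158, 159, 157, 157, 154, 156, 160, 159, 159, 156, 161, 159, 160, 160, 161, 160, 163]
```

Column aligned to within 1 px (about 0.6 mm). Descending and gripping.

{"method": "step_arm", "body": {"steps": [[[-1.8,0.2,3.2],[0,0,0]],[[-1.8,0,3.1],[0,0,0]],[[0,0,0],[0,0,0]]]}}

```text
clock: 19.15
tool_pos: [0.692, -0.1084, 0.0949]
eef_rot: [0.648, 0.716, 0.173, -0.193]
contact_force: [0.3, 0.0, 0.6]
opening: 0.476
finger_force: 0.0
```

{"method": "step_arm", "body": {"steps": [[[0,0,0],[0,0,0]],[[0,0,0],[0,0,0]],[[0,0,0],[0,0,0]],[[0,0,0],[0,0,0]],[[0,0,0],[0,0,0]]], "claw": -1, "grip_force": 30}}

```text
clock: 19.77
tool_pos: [0.6932, -0.1088, 0.0967]
eef_rot: [0.648, 0.716, 0.175, -0.191]
contact_force: [0.3, -1.0, 5.4]
opening: 0.174
finger_force: 30.0
```

Run:
```python
from h import *
go()
# stay arc: stud at cab-x sx above pull; pin relative to stud
for ang in np.arange(0,75,8): print(ang, np.round([-10*np.sin(np.radians(ang)),10-10*np.cos(np.radians(ang))],2))
st=sensors.get_state();M=R.from_quat(st['eef_rot']).as_matrix()
t=.098
print('tool comps of cab -x',M.T@[-np.cos(t),-np.sin(t),0],' up',M.T@[0,0,1])
```

```text
t 19.77 pos [ 0.6932 -0.1088  0.0967] phi 95.7 zax [-0.047  0.498 -0.866] op 0.174 F [ 0.3 -1.   5.4] ff 29.968868494033813 q5-7 [ 0.37  1.11 -0.19  1.22 -0.37  1.05  0.59]
0 [-0.  0.]
8 [-1.39  0.1 ]
16 [-2.76  0.39]
24 [-4.07  0.86]
32 [-5.3   1.52]
40 [-6.43  2.34]
48 [-7.43  3.31]
56 [-8.29  4.41]
64 [-8.99  5.62]
72 [-9.51  6.91]
tool comps of cab -x [ 0.00155419 -0.99999673 -0.00202954]  up [ 0.50015194  0.00253478 -0.86593395]
```

{"method": "step_arm", "body": {"steps": [[[0.05,-1.39,-0.09],[0,0,0]],[[0.15,-1.37,-0.25],[0,0,0]],[[0.24,-1.31,-0.41],[0,0,0]],[[0.33,-1.23,-0.57],[0,0,0]],[[0.41,-1.13,-0.71],[0,0,0]],[[0.49,-1.0,-0.84],[0,0,0]],[[0.55,-0.86,-0.95],[0,0,0]],[[0.6,-0.7,-1.05],[0,0,0]],[[0,0,0],[0,0,0]]]}}

```text
clock: 20.9
tool_pos: [0.6066, -0.1158, 0.1544]
eef_rot: [0.648, 0.716, 0.177, -0.189]
contact_force: [6.9, 2.3, 3.2]
opening: 0.171
finger_force: 30.0
```

Run:
```python
from h import *
go(); s=snap('side','s4'); b=snap('scene','b4')
a=s['img'][175:245,270:370,::-1];c=b['img'][180:250,200:300,::-1];w=load('s3')['img'][175:245,270:370,::-1]; e=snap('wrist','w8')['img'][60:340,80:480,::-1]
z=lambda x:cv2.resize(x,(400,280),interpolation=2)
cv2.imwrite('pics/c4.png',np.vstack([np.hstack([z(a),z(c)]),np.hstack([z(w),z(e)])]))
```

```text
t 20.9 pos [ 0.6066 -0.1158  0.1544] phi 95.9 zax [-0.041  0.499 -0.865] op 0.171 F [6.9 2.3 3.2] ff 29.984828531742096 q5-7 [ 0.45  0.93 -0.22  1.5  -0.38  0.96  0.66]
```

View pics/c4.png

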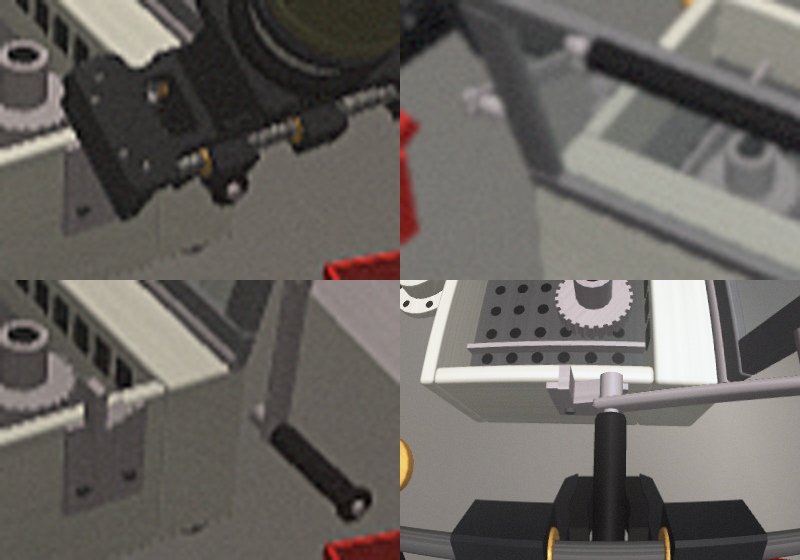

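The wrist tile shows the pin just over the lip, about 14 mm behind the notch's front wall. I'll move it forward and down.

{"method": "step_arm", "body": {"steps": [[[-0.07,-0.3,0.13],[0,0,0]],[[-0.07,-0.3,0.13],[0,0,0]],[[-0.07,-0.3,0.13],[0,0,0]],[[-0.07,-0.3,0.13],[0,0,0]],[[-0.12,0,0.22],[0,0,0]],[[-0.12,0,0.22],[0,0,0]],[[0,0,0],[0,0,0]]]}}

```text
clock: 21.92
tool_pos: [0.5941, -0.1167, 0.1421]
eef_rot: [0.648, 0.716, 0.177, -0.19]
contact_force: [4.9, 2.4, 3.6]
opening: 0.171
finger_force: 30.0
```

Run:
```python
from h import *
go();e=snap('wrist','w9')['img'][60:340,80:480]; 
for rr in (95,100,105,110): print((e[rr,150:240].astype(int).sum(1)//3).tolist())
```

```text
t 21.93 pos [ 0.5941 -0.1167  0.1421] phi 95.8 zax [-0.043  0.499 -0.865] op 0.171 F [4.9 2.4 3.6] ff 29.981668889522552 q5-7 [ 0.46  0.94 -0.22  1.54 -0.38  0.92  0.69]
[118, 109, 113, 114, 115, 112, 115, 114, 113, 111, 115, 114, 114, 112, 117, 190, 191, 194, 196, 194, 194, 197, 199, 199, 200, 197, 201, 200, 200, 196, 195, 193, 192, 195, 196, 191, 196, 197, 196, 197, 194, 194, 185, 106, 117, 164, 179, 181, 179, 172, 110, 118, 135, 153, 163, 169, 177, 183, 190, 195, 202, 207, 207, 209, 207, 199, 198, 192, 190, 183, 174, 162, 159, 182, 182, 178, 157, 144, 145, 149, 150, 152, 149, 153, 152, 157, 156, 158, 158, 158]
[106, 105, 104, 105, 104, 104, 104, 107, 105, 103, 105, 103, 106, 106, 139, 202, 203, 202, 203, 204, 208, 209, 207, 207, 209, 205, 208, 203, 202, 201, 208, 207, 208, 208, 210, 208, 208, 209, 209, 209, 207, 200, 172, 107, 121, 169, 181, 184, 180, 173, 112, 119, 138, 153, 162, 171, 175, 184, 189, 192, 201, 206, 210, 214, 206, 199, 197, 193, 188, 182, 172, 163, 145, 183, 182, 183, 167, 146, 145, 180, 208, 211, 212, 211, 207, 205, 203, 202, 208, 213]
[108, 108, 106, 107, 106, 111, 108, 104, 109, 108, 107, 106, 107, 107, 104, 104, 85, 88, 91, 86, 87, 87, 90, 87, 86, 84, 88, 86, 82, 85, 87, 88, 85, 91, 86, 88, 88, 85, 87, 88, 87, 90, 91, 105, 126, 183, 181, 185, 188, 172, 97, 124, 138, 156, 163, 171, 178, 185, 188, 194, 200, 206, 206, 213, 208, 202, 196, 193, 189, 184, 170, 159, 151, 186, 185, 189, 165, 147, 146, 117, 86, 84, 87, 89, 85, 85, 84, 83, 88, 88]
[104, 106, 104, 105, 104, 105, 104, 105, 103, 107, 105, 105, 103, 106, 105, 103, 104, 98, 86, 84, 88, 84, 83, 85, 86, 88, 84, 90, 89, 86, 84, 87, 88, 91, 88, 89, 86, 90, 90, 90, 89, 86, 89, 101, 141, 181, 182, 180, 182, 164, 101, 128, 142, 153, 165, 173, 179, 184, 188, 198, 205, 205, 210, 212, 204, 203, 194, 192, 187, 182, 173, 157, 147, 174, 175, 175, 151, 137, 140, 114, 86, 89, 94, 101, 96, 97, 119, 146, 152, 154]
```

The pixel rows show the pin sitting between the front wall and the lip. Lowering onto the floor.

{"method": "step_arm", "body": {"steps": [[[-0.1,0,0.17],[0,0,0]],[[-0.1,0,0.17],[0,0,0]],[[0,0,0],[0,0,0]],[[0,0,0],[0,0,0]]]}}

```text
clock: 22.48
tool_pos: [0.5943, -0.1168, 0.1387]
eef_rot: [0.648, 0.716, 0.177, -0.19]
contact_force: [5.3, 3.0, 4.2]
opening: 0.173
finger_force: 30.0
```

Run:
```python
from h import *
go();e=snap('wrist','w10')['img'][60:340,80:480]; 
for rr in (95,105): print((e[rr,180:240].astype(int).sum(1)//3).tolist())
```

```text
t 22.48 pos [ 0.5943 -0.1168  0.1387] phi 95.8 zax [-0.043  0.5   -0.865] op 0.173 F [5.3 3.  4.2] ff 29.981904923915863 q5-7 [ 0.46  0.95 -0.22  1.55 -0.38  0.91  0.69]
[199, 202, 202, 202, 200, 202, 203, 203, 203, 204, 204, 193, 124, 111, 137, 182, 179, 182, 177, 171, 113, 119, 141, 153, 162, 171, 176, 184, 190, 194, 201, 205, 208, 210, 206, 202, 199, 197, 191, 184, 178, 163, 162, 182, 184, 183, 165, 145, 147, 162, 209, 210, 211, 211, 209, 206, 205, 201, 206, 210]
[87, 90, 90, 89, 91, 87, 89, 89, 89, 86, 90, 90, 93, 118, 158, 190, 188, 188, 189, 175, 96, 125, 143, 156, 165, 171, 177, 185, 190, 198, 200, 207, 211, 211, 205, 200, 197, 193, 189, 183, 174, 161, 150, 182, 180, 181, 164, 147, 149, 117, 90, 91, 86, 89, 88, 86, 87, 82, 88, 91]
```

{"method": "step_arm", "body": {"steps": [[[-0.1,0,0.17],[0,0,0]],[[-0.1,0,0.17],[0,0,0]],[[0,0,0],[0,0,0]]]}}

```text
clock: 22.9
tool_pos: [0.5946, -0.1166, 0.1375]
eef_rot: [0.648, 0.716, 0.178, -0.19]
contact_force: [1.4, 0.2, 20.8]
opening: 0.173
finger_force: 30.0
```

{"method": "step_arm", "body": {"steps": [[[0.15,0,-0.25],[0,0,0]],[[0,0,0],[0,0,0]]]}}

```text
clock: 23.15
tool_pos: [0.5942, -0.1167, 0.1383]
eef_rot: [0.648, 0.716, 0.177, -0.19]
contact_force: [4.0, 2.0, 9.1]
opening: 0.176
finger_force: 30.0
```

{"method": "step_arm", "body": {"steps": [[[0,0,0],[0,0,0]],[[0,0,0],[0,0,0]],[[0,0,0],[0,0,0]],[[0,0,-2],[0,0,0]],[[0,0,-3],[0,0,0]],[[0,0,-4],[0,0,0]],[[0,0,0],[0,0,0]]], "claw": -0.05}}

```text
clock: 24.02
tool_pos: [0.5964, -0.1661, 0.2154]
eef_rot: [0.649, 0.716, 0.174, -0.189]
contact_force: [-0.2, 0.5, 0.3]
opening: 0.477
finger_force: 0.0
```

Run:
```python
from h import *
go(); s=snap('side','s5'); b=snap('scene','b5')
a=s['img'][165:245,260:370,::-1];c=b['img'][170:250,190:300,::-1]; e=snap('wrist','w11')['img'][0:280,80:480,::-1]; z=lambda x:cv2.resize(x,(400,290),interpolation=2)
cv2.imwrite('pics/c5.png',np.vstack([np.hstack([z(a),z(c)]),np.hstack([z(s['img'][:,:,::-1]),z(e)])]))
```

```text
t 24.02 pos [ 0.5964 -0.1661  0.2154] phi 95.6 zax [-0.044  0.494 -0.868] op 0.477 F [-0.2  0.5  0.3] ff 0.0 q5-7 [ 0.51  0.87 -0.19  1.43 -0.35  1.12  0.66]
```

View pics/c5.png

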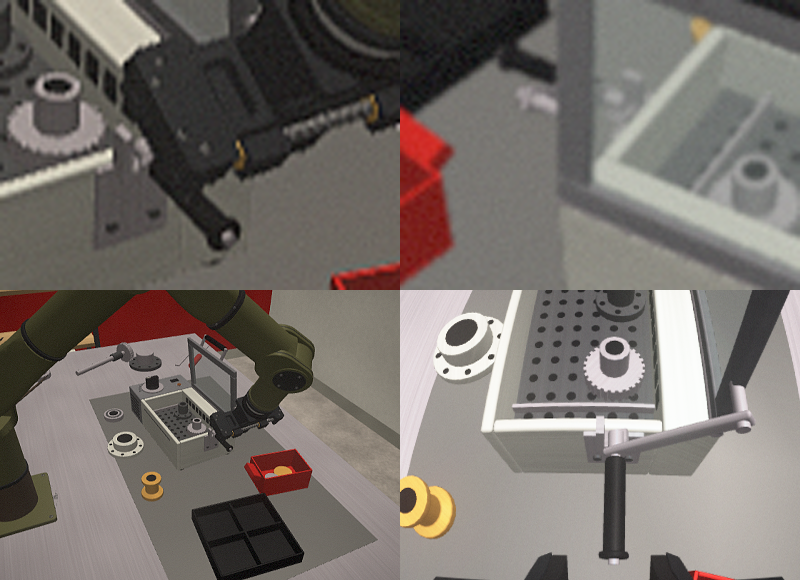

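The pin sits in the notch and the guard is propped. The gear and coupling are both in plain view and no other part is on the grate. Now I untilt and turn the tool so the wide hand lies along the cabinet's y.

{"method": "step_arm", "body": {"steps": [[[2.5,0,-4.3],[0,0,0]],[[0,-2,0],[0,-10,0]],[[0,-2,0],[0,-10,0]],[[0,-2,0],[0,-10,0]],[[0,0,0],[0,0,-10]],[[0,0,0],[0,0,-10]],[[0,0,0],[0,0,-10]],[[0,0,0],[0,0,-10]],[[0,0,0],[0,0,-10]],[[0,0,0],[0,0,-10]],[[0,0,0],[0,0,-10]],[[0,0,0],[0,0,-10]]], "claw": 1}}

```text
clock: 25.68
tool_pos: [0.5345, -0.1679, 0.2619]
eef_rot: [0.034, 0.999, 0.001, -0.002]
contact_force: [-0.5, -0.1, 0.5]
opening: 1.001
finger_force: 0.0
```

{"method": "step_arm", "body": {"steps": [[[0,0,0],[0,0,-10]],[[0,0,0],[0,-10,0]],[[0,0,0],[0,0,0]],[[0,0,0],[0,0,0]]]}}

```text
clock: 26.18
tool_pos: [0.5361, -0.1688, 0.2632]
eef_rot: [-0.05, 0.995, 0.005, 0.086]
contact_force: [1.0, 0.6, -0.0]
opening: 0.997
finger_force: 0.0
```

Run:
```python
from h import *
go([.575,.053,.22],185.7)
s=snap('wrist','w12'); print(np.round(s['position'],3))
for P in ([.578,.053,.113],[.575,.1625,.113],[.53,-.355,.04],[.483,-.298,.005]): print(np.round(proj(s,P),1))
```

```text
t 26.18 pos [ 0.5361 -0.1688  0.2632] phi -174.3 zax [ 0.171  0.018 -0.985] op 0.997 F [ 1.   0.6 -0. ] ff 0.0 q5-7 [ 0.53  0.57 -0.43  1.89  0.33  0.58  1.59]
shift cm [-5.24 21.68  5.31]
turn z -0.0
[ 0.438 -0.179  0.375]
[487.9 233.3]
[551.1 236.4]
[126.6 133.6]
[182.1  89.2]
```

{"method": "step_arm", "body": {"steps": [[[-0.5,5.4,0.5],[0,0,0]],[[-0.5,5.4,0.5],[0,0,0]],[[-1.0,5.4,1.0],[0,0,0]],[[-1.0,5.4,1.0],[0,0,0]],[[-1.0,0,1.0],[0,0,0]],[[0,0,0],[0,0,0]],[[0,0,0],[0,0,0]]]}}

```text
clock: 27.1
tool_pos: [0.5604, 0.0487, 0.2308]
eef_rot: [-0.048, 0.995, 0.004, 0.087]
contact_force: [0.5, -0.3, -0.9]
opening: 1.001
finger_force: 0.0
```

```bash
cat >> h.py <<'E'
def rings(s,P0,z,rad):
    "hub-top circle near P0 at height z by Hough on an orthorectified patch; returns world xy"
    k=0.0005;n=121;im=cv2.cvtColor(s['img'],cv2.COLOR_RGB2GRAY)
    gx,gy=np.meshgrid((np.arange(n)-60)*k+P0[0],(np.arange(n)-60)*k+P0[1])
    uv=np.array([proj(s,[a,b,z]) for a,b in zip(gx.ravel(),gy.ravel())],np.float32).reshape(n,n,2)
    o=cv2.remap(im,uv[...,0],uv[...,1],1); o=cv2.medianBlur(o,5)
    c=cv2.HoughCircles(o,cv2.HOUGH_GRADIENT,1,8,param1=60,param2=12,minRadius=int(rad/k*.85),maxRadius=int(rad/k*1.15))
    return o,[] if c is None else [(round(P0[0]+(a-60)*k,4),round(P0[1]+(b-60)*k,4),r_*k) for a,b,r_ in c[0][:4]]
E
python3 - <<'E'
from h import *
go([.578,.053,.107]); s=snap('wrist','w13'); b=load('b5')
for nm,P,rad in (('gear',[.578,.053],.015),('coup',[.575,.1625],.0165)):
    o1,r1=rings(s,P,.113,rad); print(nm,proj(s,P+[.113]),r1); cv2.imwrite(f'pics/o_{nm}.png',o1)
cv2.imwrite('pics/v.png',np.vstack([s['img'][:340,:,::-1],np.hstack([cv2.cvtColor(cv2.resize(cv2.imread(f'pics/o_{x}.png',0),(242,242)),8) for x in('gear','coup')]+[np.zeros((242,76,3),np.uint8)])]))
E
```

```text
t 27.1 pos [0.5604 0.0487 0.2308] phi -174.5 zax [ 0.172  0.016 -0.985] op 1.001 F [ 0.5 -0.3 -0.9] ff 0.0 q5-7 [-0.01  0.59 -0.27  1.94  0.38  0.48  1.12]
shift cm [ 0.37  0.27 12.5 ]
gear (np.float64(292.35124160571394), np.float64(208.4897946829695)) [(np.float32(0.5793), np.float32(0.0482), np.float32(0.014950001)), (np.float32(0.5672), np.float32(0.0478), np.float32(0.013900001))]
coup (np.float64(420.7058883878297), np.float64(216.81336316953715)) [(np.float32(0.5772), np.float32(0.1602), np.float32(0.0154)), (np.float32(0.5622), np.float32(0.1448), np.float32(0.01415)), (np.float32(0.5737), np.float32(0.1562), np.float32(0.0154))]
```

{"method": "step_arm", "body": {"steps": [[[0.3,0,3],[0,0,0]],[[0,0,3],[0,0,0]],[[0,0,3],[0,0,0]],[[0,0,2.2],[0,0,0]],[[0,0,1.5],[0,0,0]],[[0,0,0],[0,0,0]]], "claw": 0.36}}

```text
clock: 27.9
tool_pos: [0.579, 0.0515, 0.1048]
eef_rot: [-0.049, 0.995, 0.004, 0.087]
contact_force: [-0.2, -0.6, 0.6]
opening: 0.677
finger_force: 0.0
```

{"method": "step_arm", "body": {"steps": [[[0,0,0],[0,0,0]],[[0,0,0],[0,0,0]],[[0,0,0],[0,0,0]],[[0,0,0],[0,0,0]],[[0,0,0],[0,0,0]]], "claw": -1, "grip_force": 35}}

```text
clock: 28.52
tool_pos: [0.5795, 0.0514, 0.1059]
eef_rot: [-0.049, 0.995, 0.004, 0.087]
contact_force: [-1.4, -2.5, 5.7]
opening: 0.333
finger_force: 35.0
```

{"method": "step_arm", "body": {"steps": [[[-0.17,0,-1],[0,0,0]],[[-0.35,0,-2],[0,0,0]],[[-0.5,0,-3],[0,0,0]],[[-0.5,0,-3],[0,0,0]],[[-0.5,0,-3],[0,0,0]],[[0,0,0],[0,0,0]]]}}

```text
clock: 29.28
tool_pos: [0.5791, 0.0529, 0.2288]
eef_rot: [-0.049, 0.995, 0.005, 0.089]
contact_force: [-0.1, -0.3, -5.2]
opening: 0.332
finger_force: 35.0
```

Run:
```python
from h import *
go([.4726,-.402,.20],174.3)
```

```text
t 29.27 pos [0.5791 0.0529 0.2288] phi -174.3 zax [ 0.176  0.019 -0.984] op 0.332 F [-0.1 -0.3 -5.2] ff 34.99780738726258 q5-7 [-0.    0.62 -0.28  1.89  0.39  0.5   1.12]
shift cm [ 15.37 -44.21   0.1 ]
turn z 11.4
```

{"method": "step_arm", "body": {"steps": [[[1,-3,0],[0,0,0]],[[1.5,-4.4,0],[0,0,0]],[[1.5,-4.4,0],[0,0,0]],[[1.5,-4.4,0],[0,0,0]],[[1.5,-4.4,0],[0,0,0]],[[1.5,-4.4,0],[0,0,0]],[[1.5,-4.4,0],[0,0,0]],[[1.5,-4.4,0],[0,0,0]],[[1.5,-4.4,0],[0,0,0]],[[1.2,-3.5,0],[0,0,0]],[[1,-1.5,0],[0,0,0]],[[0,0,0],[0,0,0]]]}}

```text
clock: 30.78
tool_pos: [0.4704, -0.3924, 0.1989]
eef_rot: [-0.048, 0.995, 0.005, 0.086]
contact_force: [0.3, 0.5, -5.2]
opening: 0.328
finger_force: 35.0
```

Run:
```python
from h import *
go([.4726,-.402,.048]); s=snap('wrist','w14')
# tray rim: view check with projected corners; brightness of bench vs tray
im=cv2.cvtColor(s['img'],cv2.COLOR_RGB2GRAY)
t=-.1;M=np.array([[np.cos(t),-np.sin(t)],[np.sin(t),np.cos(t)]]);C=np.array([.53,-.355])
def prof(p,q,z=.04,n=40):
    out=[]
    for a in np.linspace(0,1,n):
        w=C+M@(np.array(p)*(1-a)+np.array(q)*a); u,v=proj(s,[*w,z]); out.append(int(im[int(v),int(u)]) if 0<=v<420 and 0<=u<560 else -1)
    return out
print('x- edge',prof((-.127,.03),(-.088,.03))); print('y- edge',prof((-.06,-.127),(-.06,-.088))); print('y+ edge',prof((-.06,.127),(-.06,.088)));print('x- edge',prof((-.127,-.06),(-.088,-.06)))
```

```text
t 30.77 pos [ 0.4704 -0.3924  0.1989] phi -174.4 zax [ 0.17   0.019 -0.985] op 0.328 F [ 0.3  0.5 -5.2] ff 34.997603204101324 q5-7 [ 0.99  0.75 -0.53  1.76  0.43  0.61  1.93]
shift cm [ 2.46 -1.01 14.89]
x- edge [198, 199, 201, 200, 197, 199, 199, 198, 201, 199, 198, 201, 200, 203, 190, 127, 37, 33, 29, 34, 35, 44, 55, 57, 52, 64, 88, 84, 86, 87, 92, 89, 84, 85, 89, 86, 85, 84, 88, 85]
y- edge [187, 188, 187, 189, 189, 191, 187, 186, 190, 185, 188, 188, 186, 187, 185, 187, 186, 184, 143, 62, 68, 78, 72, 56, 52, 50, 54, 60, 68, 72, 71, 72, 69, 75, 72, 72, 76, 70, 71, 74]
y+ edge [197, 198, 198, 199, 198, 197, 201, 201, 200, 198, 201, 200, 200, 200, 201, 200, 204, 204, 202, 199, 203, 144, 47, 47, 77, 51, 27, 22, 23, 22, 25, 24, 22, 20, 18, 18, 21, 21, 19, 19]
x- edge [182, 181, 181, 185, 184, 188, 185, 185, 185, 182, 184, 185, 185, 185, 180, 51, 44, 46, 45, 45, 44, 54, 64, 64, 64, 84, 81, 80, 83, 79, 82, 83, 80, 81, 81, 78, 82, 80, 80, 82]
```

{"method": "step_arm", "body": {"steps": [[[0.55,-0.5,3],[0,0,0]],[[0.55,-0.5,3],[0,0,0]],[[0.55,0,3],[0,0,0]],[[0.55,0,3],[0,0,0]],[[0.35,0,1.65],[0,0,0]],[[0.17,0,1],[0,0,0]],[[0,0,0],[0,0,0]]]}}

```text
clock: 31.7
tool_pos: [0.4721, -0.4019, 0.0516]
eef_rot: [-0.05, 0.995, 0.005, 0.087]
contact_force: [0.2, 0.5, -4.3]
opening: 0.33
finger_force: 35.0
```

{"method": "step_arm", "body": {"steps": [[[0.03,0,0.2],[0,0,0]],[[0.03,0,0.2],[0,0,0]],[[0,0,0],[0,0,0]]]}}

```text
clock: 32.08
tool_pos: [0.4718, -0.4027, 0.0478]
eef_rot: [-0.049, 0.995, 0.004, 0.087]
contact_force: [0.1, -0.0, -4.1]
opening: 0.33
finger_force: 35.0
```

{"method": "step_arm", "body": {"steps": [[[0.02,0,0.15],[0,0,0]],[[0.02,0,0.15],[0,0,0]],[[0,0,0],[0,0,0]]]}}

```text
clock: 32.45
tool_pos: [0.472, -0.4026, 0.0459]
eef_rot: [-0.049, 0.995, 0.004, 0.087]
contact_force: [-4.2, 2.0, 8.3]
opening: 0.33
finger_force: 35.0
```

{"method": "step_arm", "body": {"steps": [[[0,0,0],[0,0,0]],[[0,0,0],[0,0,0]],[[0,0,0],[0,0,0]],[[-0.35,0,-2],[0,0,0]],[[-0.7,0,-4],[0,0,0]],[[-0.9,0,-5],[0,0,0]],[[-0.9,0,-5],[0,0,0]],[[0,0,0],[0,0,0]]], "claw": 0.1}}

```text
clock: 33.45
tool_pos: [0.4747, -0.4038, 0.2113]
eef_rot: [-0.049, 0.995, 0.002, 0.091]
contact_force: [0.1, 0.6, -0.4]
opening: 0.549
finger_force: 0.0
```

Run:
```python
from h import *
go([.555,.15,.23]); s=snap('wrist','w15')
print(rings(s,[.472,-.4025],.053,.015)[1])
A=snap('side','s6');print(rings(A,[.472,-.4025],.053,.015)[1],rings(A,[.577,.161],.113,.0165)[1])
```

```text
t 33.45 pos [ 0.4747 -0.4038  0.2113] phi -174.3 zax [ 0.18   0.012 -0.984] op 0.549 F [ 0.1  0.6 -0.4] ff 0.0 q5-7 [ 1.01  0.75 -0.55  1.73  0.43  0.64  1.94]
shift cm [-13.62  54.31   0.29]
[(np.float32(0.4622), np.float32(-0.4042), np.float32(0.013200001)), (np.float32(0.4702), np.float32(-0.4032), np.float32(0.013750001))]
[(np.float32(0.4718), np.float32(-0.4022), np.float32(0.0150500005)), (np.float32(0.4602), np.float32(-0.4178), np.float32(0.0145000005)), (np.float32(0.4668), np.float32(-0.4042), np.float32(0.0139500005)), (np.float32(0.4692), np.float32(-0.3988), np.float32(0.01615))] []
```

{"method": "step_arm", "body": {"steps": [[[-0.8,3.5,-0.3],[0,0,0]],[[-1.15,4.9,0],[0,0,0]],[[-1.15,4.9,0],[0,0,0]],[[-1.15,4.9,0],[0,0,0]],[[-1.15,4.9,0],[0,0,0]],[[-1.15,4.9,0],[0,0,0]],[[-1.15,4.9,0],[0,0,0]],[[-1.15,4.9,0],[0,0,0]],[[-1.15,4.9,0],[0,0,0]],[[-1.15,4.9,0],[0,0,0]],[[-1.15,4.6,0],[0,0,0]],[[-1,2,0],[0,0,0]]], "claw": 0.36}}

```text
clock: 35.05
tool_pos: [0.5472, 0.1533, 0.2314]
eef_rot: [-0.052, 0.995, 0.005, 0.086]
contact_force: [0.7, 0.0, -0.6]
opening: 0.682
finger_force: 0.0
```

{"method": "step_arm", "body": {"steps": [[[0,0,0],[0,0,0]],[[0,0,0],[0,0,0]]]}}

```text
clock: 35.3
tool_pos: [0.5475, 0.1477, 0.2318]
eef_rot: [-0.049, 0.995, 0.003, 0.086]
contact_force: [0.6, -0.2, 0.9]
opening: 0.68
finger_force: 0.0
```

Run:
```python
from h import *
s=snap('wrist','w16')
o,rr=rings(s,[.577,.161],.113,.0165); print(rr)
go([.577,.161,.105]); print(proj(s,[.577,.161,.113]))
e=s['img'][:340,:,::-1]; z=cv2.resize(cv2.cvtColor(o,8),(242,242))
A=snap('side','s7')['img'][280:420,250:440,::-1]
cv2.imwrite('pics/v16.png',np.vstack([e,np.hstack([z,cv2.resize(A,(318,242))])]))
```

```text
[(np.float32(0.5772), np.float32(0.1612), np.float32(0.01595)), (np.float32(0.5613), np.float32(0.1582), np.float32(0.014800001)), (np.float32(0.5642), np.float32(0.1552), np.float32(0.0182))]
t 35.35 pos [0.5477 0.1474 0.2321] phi -174.4 zax [ 0.171  0.015 -0.985] op 0.682 F [ 0.1 -0.4  0. ] ff 0.0 q5-7 [-0.22  0.6  -0.23  1.93  0.39  0.5   0.93]
shift cm [-0.83  1.1  13.04]
(np.float64(301.99121654592733), np.float64(222.2195128142522))
```

View pics/v16.png

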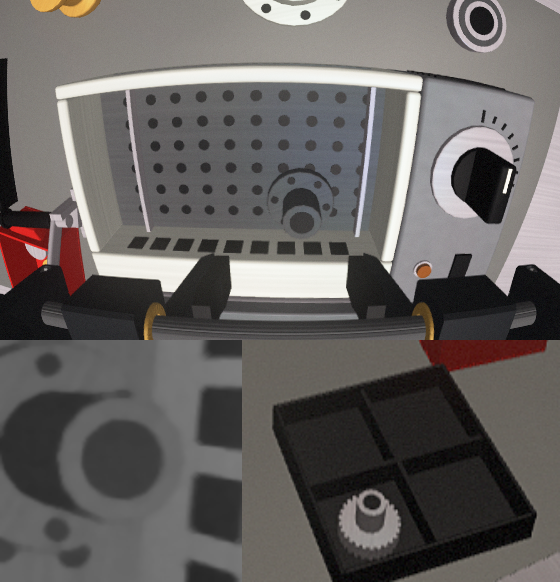

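The grate holds only the coupling (boss at (302,222)). The gear stands upright in its compartment. Descending to grasp.

{"method": "step_arm", "body": {"steps": [[[-0.8,1.1,3],[0,0,0]],[[0,0,3],[0,0,0]],[[0,0,3],[0,0,0]],[[0,0,2.5],[0,0,0]],[[0,0,1.5],[0,0,0]],[[0,0,0],[0,0,0]]]}}

```text
clock: 36.15
tool_pos: [0.5772, 0.1628, 0.1057]
eef_rot: [-0.049, 0.995, 0.004, 0.086]
contact_force: [-0.3, 0.7, 0.8]
opening: 0.677
finger_force: 0.0
```

{"method": "step_arm", "body": {"steps": [[[0,0,0],[0,0,0]],[[0,0,0],[0,0,0]],[[0,0,0],[0,0,0]],[[0,0,0],[0,0,0]],[[0,0,0],[0,0,0]]], "claw": -1, "grip_force": 35}}

```text
clock: 36.78
tool_pos: [0.578, 0.1631, 0.1072]
eef_rot: [-0.049, 0.995, 0.004, 0.088]
contact_force: [-1.6, -3.0, 6.7]
opening: 0.365
finger_force: 35.0
```

{"method": "step_arm", "body": {"steps": [[[-0.17,0,-1],[0,0,0]],[[-0.35,0,-2],[0,0,0]],[[-0.5,0,-3],[0,0,0]],[[-0.5,0,-3],[0,0,0]],[[-0.5,0,-3],[0,0,0]],[[0,0,0],[0,0,0]]]}}

```text
clock: 37.52
tool_pos: [0.5777, 0.1644, 0.2303]
eef_rot: [-0.049, 0.995, 0.005, 0.089]
contact_force: [0.7, -0.4, -3.7]
opening: 0.364
finger_force: 35.0
```

Run:
```python
from h import *
go([.480,-.298,.22])
```

```text
t 37.52 pos [0.5777 0.1644 0.2303] phi -174.3 zax [ 0.177  0.02  -0.984] op 0.364 F [ 0.7 -0.4 -3.7] ff 34.99858394265175 q5-7 [-0.23  0.64 -0.25  1.84  0.39  0.55  0.93]
shift cm [ 14.24 -45.05  -1.62]
```

{"method": "step_arm", "body": {"steps": [[[0.9,-2.5,0],[0,0,0]],[[1.4,-4.4,0],[0,0,0]],[[1.4,-4.5,0],[0,0,0]],[[1.4,-4.5,0],[0,0,0]],[[1.4,-4.5,0],[0,0,0]],[[1.4,-4.5,0],[0,0,0]],[[1.4,-4.5,0],[0,0,0]],[[1.4,-4.5,0],[0,0,0]],[[1.4,-4.5,0],[0,0,0]],[[1.2,-4.2,0],[0,0,0]],[[0.9,-2.4,0],[0,0,0]],[[0,0,0],[0,0,0]]]}}

```text
clock: 39.02
tool_pos: [0.4798, -0.3003, 0.2014]
eef_rot: [-0.047, 0.995, 0.005, 0.085]
contact_force: [-0.0, 1.3, -3.3]
opening: 0.367
finger_force: 35.0
```

Run:
```python
from h import *
go([.480,-.298,.052])
```

```text
t 39.02 pos [ 0.4798 -0.3003  0.2014] phi -174.6 zax [ 0.169  0.017 -0.985] op 0.367 F [-0.   1.3 -3.3] ff 34.9984529055655 q5-7 [ 0.83  0.69 -0.5   1.92  0.46  0.5   1.73]
shift cm [ 2.5   0.2  14.73]
```

{"method": "step_arm", "body": {"steps": [[[0.52,0.2,3],[0,0,0]],[[0.52,0,3],[0,0,0]],[[0.52,0,3],[0,0,0]],[[0.52,0,3],[0,0,0]],[[0.3,0,1.7],[0,0,0]],[[0.17,0,1],[0,0,0]],[[0,0,0],[0,0,0]]]}}

```text
clock: 39.9
tool_pos: [0.4823, -0.2946, 0.0536]
eef_rot: [-0.05, 0.995, 0.005, 0.087]
contact_force: [-0.6, 0.4, -3.6]
opening: 0.366
finger_force: 35.0
```

{"method": "step_arm", "body": {"steps": [[[0.03,0,0.2],[0,0,0]],[[0.03,0,0.2],[0,0,0]],[[0,0,0],[0,0,0]]]}}

```text
clock: 40.28
tool_pos: [0.4824, -0.2961, 0.0505]
eef_rot: [-0.049, 0.995, 0.004, 0.087]
contact_force: [1.3, 0.1, -3.7]
opening: 0.363
finger_force: 35.0
```

{"method": "step_arm", "body": {"steps": [[[0.03,0,0.15],[0,0,0]],[[0.03,0,0.15],[0,0,0]],[[0,0,0],[0,0,0]]]}}

```text
clock: 40.65
tool_pos: [0.4823, -0.296, 0.0473]
eef_rot: [-0.049, 0.995, 0.004, 0.087]
contact_force: [0.3, -0.6, -0.2]
opening: 0.365
finger_force: 35.0
```

{"method": "step_arm", "body": {"steps": [[[0.02,0,0.1],[0,0,0]],[[0,0,0],[0,0,0]]]}}

```text
clock: 40.9
tool_pos: [0.4823, -0.296, 0.0472]
eef_rot: [-0.049, 0.995, 0.004, 0.087]
contact_force: [-2.7, 0.9, 9.1]
opening: 0.365
finger_force: 35.0
```

{"method": "step_arm", "body": {"steps": [[[0,0,0],[0,0,0]],[[0,0,0],[0,0,0]],[[0,0,0],[0,0,0]],[[-0.35,0,-2],[0,0,0]],[[-0.7,0,-4],[0,0,0]],[[-0.9,0,-5],[0,0,0]],[[-0.9,0,-5],[0,0,0]],[[-0.9,0,-5],[0,0,0]],[[0,0,0],[0,10,0]],[[0,0,0],[0,0,10]],[[0,0,0],[0,0,10]],[[0,0,0],[0,0,10]]], "claw": 0.1}}

```text
clock: 42.4
tool_pos: [0.4826, -0.2958, 0.2592]
eef_rot: [0.213, 0.977, 0.0, -0.0]
contact_force: [-0.3, -0.1, 0.0]
opening: 0.547
finger_force: 0.0
```

{"method": "step_arm", "body": {"steps": [[[0,0,0],[0,0,10]],[[0,0,0],[0,0,10]],[[0,0,0],[0,0,10]],[[0,0,0],[0,0,10]],[[0,0,0],[0,0,10]],[[0,0,0],[0,0,10]],[[0,0,0],[0,10,0]],[[0,0,0],[0,10,0]],[[0,0,0],[0,10,0]],[[0,0,0],[0,0,0]]], "claw": -0.05}}

```text
clock: 43.65
tool_pos: [0.4812, -0.2991, 0.2567]
eef_rot: [0.651, 0.714, 0.173, -0.192]
contact_force: [0.2, 0.8, -0.4]
opening: 0.473
finger_force: 0.0
```

Run:
```python
from h import *
go([.5943,-.167,.22],95.7)
A=snap('side','s8')
print('gear',rings(A,[.472,-.4025],.053,.015)[1],'coup',rings(A,[.482,-.297],.053,.0165)[1])
```

```text
t 43.65 pos [ 0.4812 -0.2991  0.2567] phi 95.2 zax [-0.049  0.497 -0.866] op 0.473 F [ 0.2  0.8 -0.4] ff 0.0 q5-7 [ 0.82  0.81 -0.3   1.45 -0.2   1.25  0.76]
shift cm [ 8.67 12.5   9.19]
turn z -0.5
gear [(np.float32(0.4708), np.float32(-0.4022), np.float32(0.014450001)), (np.float32(0.4602), np.float32(-0.4172), np.float32(0.0150500005)), (np.float32(0.4662), np.float32(-0.4062), np.float32(0.014950001))] coup [(np.float32(0.4808), np.float32(-0.2958), np.float32(0.016))]
```

{"method": "step_arm", "body": {"steps": [[[2.2,3.1,2.3],[0,0,0]],[[2.2,3.1,2.3],[0,0,0]],[[2.2,3.1,2.3],[0,0,0]],[[2.1,3.2,2.3],[0,0,0]],[[0,0,0],[0,0,0]],[[0,0,0],[0,0,0]]]}}

```text
clock: 44.45
tool_pos: [0.5948, -0.1619, 0.2241]
eef_rot: [0.648, 0.717, 0.173, -0.191]
contact_force: [-0.5, -1.2, -0.4]
opening: 0.48
finger_force: 0.0
```

Run:
```python
from h import *
go([.5943,-.1167,.138])
s=snap('wrist','w17'); im=s['img'].astype(int)
for y in (-.1,-.12,-.135):
    u,v=proj(s,[.5943-(y+.1167)*.098,y,.128]); print(round(u,1),round(v,1),(im[int(v),int(u)-30:int(u)+30].sum(1)//3).tolist())
```

```text
t 44.45 pos [ 0.5948 -0.1619  0.2241] phi 95.8 zax [-0.05   0.495 -0.867] op 0.48 F [-0.5 -1.2 -0.4] ff 0.0 q5-7 [ 0.56  0.87 -0.32  1.42 -0.26  1.12  0.57]
shift cm [-0.38  0.4   9.71]
293.4 206.4 [163, 164, 164, 166, 165, 166, 163, 164, 164, 166, 167, 168, 168, 166, 166, 166, 169, 166, 165, 168, 155, 44, 45, 45, 46, 49, 49, 52, 54, 60, 63, 70, 75, 68, 66, 63, 57, 51, 51, 48, 47, 123, 165, 166, 169, 168, 167, 167, 167, 167, 168, 167, 170, 168, 169, 169, 172, 169, 169, 166]
293.4 232.0 [165, 168, 166, 165, 166, 167, 167, 165, 167, 166, 168, 169, 169, 167, 173, 168, 168, 170, 168, 156, 70, 48, 42, 47, 47, 53, 49, 55, 59, 67, 66, 74, 75, 68, 63, 58, 55, 51, 47, 47, 50, 162, 167, 168, 166, 168, 166, 167, 167, 170, 167, 165, 169, 169, 167, 170, 167, 167, 169, 169]
293.3 251.7 [166, 164, 168, 165, 168, 167, 169, 168, 167, 169, 170, 166, 169, 169, 169, 169, 168, 169, 163, 119, 43, 46, 50, 47, 49, 52, 52, 53, 60, 66, 72, 75, 73, 67, 62, 56, 53, 50, 50, 46, 64, 164, 166, 168, 168, 165, 168, 166, 168, 169, 166, 169, 171, 170, 168, 167, 166, 167, 167, 167]
```

{"method": "step_arm", "body": {"steps": [[[-0.2,0.3,3.3],[0,0,0]],[[-0.2,0.1,3.3],[0,0,0]],[[0,0,3.1],[0,0,0]],[[0,0,0],[0,0,0]]]}}

```text
clock: 45.0
tool_pos: [0.5928, -0.1173, 0.1363]
eef_rot: [0.648, 0.716, 0.173, -0.194]
contact_force: [0.7, -0.5, 1.0]
opening: 0.477
finger_force: 0.0
```

{"method": "step_arm", "body": {"steps": [[[0,0,0],[0,0,0]],[[0,0,0],[0,0,0]],[[0,0,0],[0,0,0]],[[0,0,0],[0,0,0]],[[0,0,0],[0,0,0]]], "claw": -1, "grip_force": 30}}

```text
clock: 45.62
tool_pos: [0.5947, -0.1187, 0.1378]
eef_rot: [0.649, 0.716, 0.174, -0.191]
contact_force: [-2.3, -3.7, 6.9]
opening: 0.176
finger_force: 30.0
```

{"method": "step_arm", "body": {"steps": [[[0.12,0,-0.22],[0,0,0]],[[0.12,0,-0.22],[0,0,0]],[[0.12,0,-0.22],[0,0,0]],[[0.12,0,-0.22],[0,0,0]],[[0.1,0,-0.17],[0,0,0]],[[0.07,0.3,-0.13],[0,0,0]],[[0.07,0.3,-0.13],[0,0,0]],[[0.07,0.3,-0.13],[0,0,0]],[[0.07,0.3,-0.13],[0,0,0]],[[0,0,0],[0,0,0]]]}}

```text
clock: 46.88
tool_pos: [0.6046, -0.118, 0.1536]
eef_rot: [0.649, 0.716, 0.172, -0.193]
contact_force: [-4.8, -5.4, -3.4]
opening: 0.171
finger_force: 30.0
```

Run:
```python
from h import *
go();e=snap('wrist','w18')['img'][60:340,80:480]; 
for rr in (95,105): print((e[rr,150:240].astype(int).sum(1)//3).tolist())
```

```text
t 46.88 pos [ 0.6046 -0.118   0.1536] phi 95.6 zax [-0.054  0.496 -0.867] op 0.171 F [-4.8 -5.4 -3.4] ff 29.9592787027359 q5-7 [ 0.51  0.95 -0.32  1.49 -0.27  0.95  0.56]
[213, 215, 212, 212, 214, 213, 212, 213, 214, 214, 213, 215, 213, 211, 207, 205, 206, 208, 206, 206, 209, 207, 205, 209, 195, 109, 106, 109, 116, 176, 216, 217, 216, 217, 217, 217, 218, 220, 219, 218, 220, 215, 220, 220, 222, 220, 221, 220, 218, 177, 108, 127, 149, 163, 175, 180, 182, 190, 193, 202, 206, 210, 215, 210, 205, 200, 196, 191, 188, 178, 167, 159, 209, 232, 231, 232, 232, 232, 233, 232, 235, 235, 236, 237, 235, 235, 237, 238, 238, 238]
[109, 122, 118, 117, 115, 114, 111, 112, 111, 112, 109, 108, 118, 139, 153, 155, 155, 152, 152, 152, 152, 149, 148, 151, 144, 104, 108, 109, 109, 144, 184, 186, 184, 184, 184, 185, 184, 185, 184, 184, 186, 186, 184, 185, 185, 187, 183, 183, 174, 110, 117, 133, 153, 165, 175, 180, 185, 191, 198, 203, 207, 211, 212, 208, 204, 201, 195, 189, 187, 177, 168, 150, 174, 205, 201, 202, 204, 202, 201, 201, 199, 199, 198, 133, 108, 109, 113, 109, 111, 109]
```

{"method": "step_arm", "body": {"steps": [[[0.03,0.25,-0.05],[0,0,0]],[[-0.6,0.7,1.05],[0,0,0]],[[-0.55,0.86,0.95],[0,0,0]],[[-0.49,1.0,0.84],[0,0,0]],[[-0.41,1.13,0.71],[0,0,0]],[[-0.33,1.23,0.57],[0,0,0]],[[-0.24,1.31,0.41],[0,0,0]],[[-0.15,1.37,0.25],[0,0,0]],[[-0.05,1.39,0.09],[0,0,0]],[[0,0,0],[0,0,0]]]}}

```text
clock: 48.18
tool_pos: [0.699, -0.1105, 0.0966]
eef_rot: [0.649, 0.716, 0.172, -0.19]
contact_force: [-0.0, -5.3, -8.0]
opening: 0.17
finger_force: 30.0
```

{"method": "step_arm", "body": {"steps": [[[0,0,0],[0,0,0]],[[0,0,0],[0,0,0]],[[0,0,0],[0,0,0]],[[0,0,-3],[0,0,0]],[[0,0,-4],[0,0,0]],[[2.5,0,-4.6],[0,0,0]],[[2.5,0,-4.6],[0,0,0]],[[2.5,0,-4.6],[0,0,0]],[[2.5,0,-4.6],[0,0,0]],[[2.5,0,-4.6],[0,0,0]],[[0,0,0],[0,-10,0]],[[0,0,0],[0,-10,0]]], "claw": -0.05}}

```text
clock: 49.68
tool_pos: [0.703, -0.1495, 0.4233]
eef_rot: [0.669, 0.739, 0.058, -0.062]
contact_force: [-0.4, 0.9, -0.6]
opening: 0.477
finger_force: 0.0
```

{"method": "step_arm", "body": {"steps": [[[0,0,0],[0,-10,0]],[[2,1,0],[0,0,0]],[[5,1,0],[0,0,0]],[[5,1,0],[0,0,0]],[[5,0,0],[0,0,0]],[[0,0,0],[0,0,0]],[[0,0,0],[0,0,0]]]}}

```text
clock: 50.55
tool_pos: [0.7161, 0.022, 0.4213]
eef_rot: [0.672, 0.741, -0.0, -0.001]
contact_force: [0.0, -0.8, 0.0]
opening: 0.476
finger_force: 0.0
```

Run:
```python
from h import *
go([.744,.124,.338],95.7); s=snap('wrist','w19'); im=s['img'].astype(int).sum(2)//3
for y in (.08,.1,.124,.14,.16):
  for x0 in (.745,):
    u,v=proj(s,[x0-(y-.124)*.098,y,.332]); 
    if 0<=v<420: print(y,round(u,1),round(v,1),im[int(v),max(0,int(u)-50):int(u)+50:2].tolist())
b=snap('scene','b8'); A=snap('side','s9')
h=(im<60).astype(np.uint8); n,l,st,c=cv2.connectedComponentsWithStats(h)
for i in range(1,n):
    if st[i,4]>150: print(st[i].tolist(),np.round(c[i]))
for nm,q in (('scene',b),('side',A)):
    h=(q['img'].max(2)<50).astype(np.uint8); n,l,st,c=cv2.connectedComponentsWithStats(h); print(nm,np.round(proj(q,[.745,.12,.332])),np.round(proj(q,[.697,-.1,.087])))
    for i in range(1,n):
        if 60<st[i,4]<1500: print(st[i].tolist(),np.round(c[i]))
```

```text
t 50.55 pos [0.7161 0.022  0.4213] phi 95.6 zax [-0.001  0.001 -1.   ] op 0.476 F [ 0.  -0.8  0. ] ff 0.0 q5-7 [-0.06  0.72 -0.08  0.96  0.05  1.46 -0.03]
shift cm [9.87 3.79 8.33]
turn z -0.1
0.08 345.8 147.8 [168, 186, 185, 182, 181, 161, 179, 183, 181, 179, 180, 182, 184, 181, 181, 181, 181, 182, 182, 183, 83, 49, 49, 54, 58, 63, 70, 67, 65, 54, 56, 67, 185, 188, 189, 188, 189, 229, 233, 232, 230, 230, 233, 231, 232, 232, 233, 233, 232, 232]
0.1 346.6 118.1 [171, 185, 181, 183, 183, 157, 189, 184, 188, 185, 186, 187, 189, 189, 186, 186, 186, 188, 187, 188, 72, 50, 52, 49, 56, 62, 70, 69, 63, 55, 56, 49, 193, 195, 196, 196, 194, 196, 211, 231, 232, 230, 230, 234, 230, 230, 229, 236, 232, 232]
0.124 347.1 82.4 [171, 183, 182, 182, 180, 177, 192, 192, 194, 195, 193, 193, 192, 195, 195, 192, 193, 196, 192, 194, 135, 53, 49, 48, 54, 59, 70, 75, 64, 59, 52, 49, 165, 201, 203, 202, 205, 203, 204, 203, 227, 230, 226, 224, 228, 228, 228, 228, 227, 230]
0.14 347.2 58.9 [161, 180, 178, 180, 178, 175, 198, 198, 198, 196, 199, 196, 198, 200, 199, 199, 200, 200, 199, 199, 167, 44, 51, 52, 51, 5
[... 716 characters left out ...]
2.]
[353, 98, 38, 11, 77] [369. 105.]
[178, 103, 72, 47, 1341] [217. 124.]
[246, 192, 57, 28, 420] [274. 205.]
[350, 194, 15, 10, 111] [357. 198.]
[194, 221, 25, 16, 129] [206. 228.]
[388, 225, 19, 22, 255] [398. 238.]
[385, 270, 9, 11, 68] [389. 275.]
side [331.  77.] [352. 222.]
[121, 0, 20, 84, 628] [131.  40.]
[316, 67, 31, 22, 210] [331.  77.]
[154, 92, 18, 11, 80] [164.  97.]
[181, 105, 45, 13, 155] [204. 113.]
[204, 124, 19, 20, 301] [213. 134.]
[182, 145, 15, 42, 226] [189. 167.]
[164, 209, 21, 12, 194] [174. 214.]
[340, 210, 25, 25, 192] [351. 221.]
[205, 268, 14, 9, 92] [211. 272.]
[299, 323, 11, 8, 71] [304. 326.]
[0, 329, 80, 30, 224] [ 37. 346.]
[323, 370, 10, 8, 63] [327. 373.]
```

Wrist, scene and side views all put the handle at (0.746, 0.12, 0.332), and the stay hangs free. I'll grip the handle and lower the guard along its arc.

{"method": "step_arm", "body": {"steps": [[[4.7,2,0],[0,0,0]],[[4.8,2,0],[0,0,0]],[[0,0,2.5],[0,0,0]],[[0,0,2.5],[0,0,0]],[[0,0,2],[0,0,0]],[[0,0,1.2],[0,0,0]],[[0,0,0],[0,0,0]]]}}

```text
clock: 51.58
tool_pos: [0.746, 0.1204, 0.339]
eef_rot: [0.672, 0.741, -0.001, -0.001]
contact_force: [-0.8, -0.4, 0.6]
opening: 0.473
finger_force: 0.0
```

{"method": "step_arm", "body": {"steps": [[[0,0,0],[0,0,0]],[[0,0,0],[0,0,0]],[[0,0,0],[0,0,0]],[[0,0,0],[0,0,0]],[[0,0,0],[0,0,0]]], "claw": -1, "grip_force": 40}}

```text
clock: 52.2
tool_pos: [0.7465, 0.1214, 0.3406]
eef_rot: [0.671, 0.741, 0.001, 0.0]
contact_force: [0.9, 0.2, 3.2]
opening: 0.169
finger_force: 40.0
```

Run:
```python
from h import *
go()
h0=np.arctan2(30,225);r_=22.7;pr=None
for t in np.linspace(1.80,0,37):
    p=np.array([-r_*np.cos(t+h0),r_*np.sin(t+h0)])
    if pr is not None: print([0,round(p[0]-pr[0],2),round(pr[1]-p[1],2)],round(t,2),end='; ')
    pr=p
```

```text
t 52.2 pos [0.7465 0.1214 0.3406] phi 95.7 zax [ 0.002  0.    -1.   ] op 0.169 F [0.9 0.2 3.2] ff 39.97096359729767 q5-7 [-0.19  0.84 -0.08  0.96  0.06  1.35 -0.16]
[0, np.float64(-1.07), np.float64(-0.37)] 1.75; [0, np.float64(-1.09), np.float64(-0.32)] 1.7; [0, np.float64(-1.1), np.float64(-0.27)] 1.65; [0, np.float64(-1.12), np.float64(-0.21)] 1.6; [0, np.float64(-1.12), np.float64(-0.15)] 1.55; [0, np.float64(-1.13), np.float64(-0.1)] 1.5; [0, np.float64(-1.13), np.float64(-0.04)] 1.45; [0, np.float64(-1.13), np.float64(0.02)] 1.4; [0, np.float64(-1.13), np.float64(0.07)] 1.35; [0, np.float64(-1.13), np.float64(0.13)] 1.3; [0, np.float64(-1.12), np.float64(0.18)] 1.25; [0, np.float64(-1.11), np.float64(0.24)] 1.2; [0, np.float64(-1.1), np.float64(0.3)] 1.15; [0, np.float64(-1.08), np.float64(0.35)] 1.1; [0, np.float64(-1.06), np.float64(0.4)] 1.05; [0, np.float64(-1.04), np.float64(0.46)] 1.0; [0, np.float64(-1.02), np.float64(0.51)] 0.95; [0, np.float64(-0.99), np.float64(0.56)] 0.9; [0, np.float64(-0.96), np.float64(0.61)] 0.85; [0, np.float64(-0.93), np.float64(0.65)] 0.8; [0, np.float64(-0.89), np.float64(0.7)] 0.75; [0, np.float64(-0.86), np.float64(0.74)] 0.7; [0, np.float64(-0.82), np.float64(0.78)] 0.65; [0, np.float64(-0.78), np.float64(0.82)] 0.6; [0, np.float64(-0.74), np.float64(0.86)] 0.55; [0, np.float64(-0.69), np.float64(0.9)] 0.5; [0, np.float64(-0.65), np.float64(0.93)] 0.45; [0, np.float64(-0.6), np.float64(0.96)] 0.4; [0, np.float64(-0.55), np.float64(0.99)] 0.35; [0, np.float64(-0.5), np.float64(1.02)] 0.3; [0, np.float64(-0.45), np.float64(1.04)] 0.25; [0, np.float64(-0.4), np.float64(1.06)] 0.2; [0, np.float64(-0.34), np.float64(1.08)] 0.15; [0, np.float64(-0.29), np.float64(1.1)] 0.1; [0, np.float64(-0.23), np.float64(1.11)] 0.05; [0, np.float64(-0.18), np.float64(1.12)] 0.0;
```

{"method": "step_arm", "body": {"steps": [[[0,-1.07,-0.37],[0,0,0]],[[0,-1.09,-0.32],[0,0,0]],[[0,-1.1,-0.27],[0,0,0]],[[0,-1.12,-0.21],[0,0,0]],[[0,-1.12,-0.15],[0,0,0]],[[0,-1.13,-0.1],[0,0,0]],[[0,-1.13,-0.04],[0,0,0]],[[0,-1.13,0.02],[0,0,0]],[[0,-1.13,0.07],[0,0,0]],[[0,-1.13,0.13],[0,0,0]],[[0,-1.12,0.18],[0,0,0]],[[0,-1.11,0.24],[0,0,0]]]}}

```text
clock: 53.7
tool_pos: [0.6155, 0.1112, 0.3543]
eef_rot: [0.671, 0.742, 0.006, 0.002]
contact_force: [-3.8, 2.0, 26.0]
opening: 0.17
finger_force: 40.0
```

{"method": "step_arm", "body": {"steps": [[[0,-1.1,0.3],[0,0,0]],[[0,-1.08,0.35],[0,0,0]],[[0,-1.06,0.4],[0,0,0]],[[0,-1.04,0.46],[0,0,0]],[[0,-1.02,0.51],[0,0,0]],[[0,-0.99,0.56],[0,0,0]],[[0,-0.96,0.61],[0,0,0]],[[0,-0.93,0.65],[0,0,0]],[[0,-0.89,0.7],[0,0,0]],[[0,-0.86,0.74],[0,0,0]],[[0,-0.82,0.78],[0,0,0]],[[0,-0.78,0.82],[0,0,0]]]}}

```text
clock: 55.2
tool_pos: [0.487, 0.1009, 0.2791]
eef_rot: [0.669, 0.743, -0.006, -0.009]
contact_force: [-24.4, 10.2, 21.6]
opening: 0.168
finger_force: 40.1
```

{"method": "step_arm", "body": {"steps": [[[0,-0.74,0.86],[0,0,0]],[[0,-0.69,0.9],[0,0,0]],[[0,-0.65,0.93],[0,0,0]],[[0,-0.6,0.96],[0,0,0]],[[0,-0.55,0.99],[0,0,0]],[[0,-0.5,1.02],[0,0,0]],[[0,-0.45,1.04],[0,0,0]],[[0,0,0],[0,0,0]]]}}

```text
clock: 56.2
tool_pos: [0.4462, 0.0976, 0.2102]
eef_rot: [0.668, 0.744, -0.006, -0.009]
contact_force: [-18.4, 15.7, 3.0]
opening: 0.173
finger_force: 40.1
```

Run:
```python
from h import *
go([.4334,.0999,.157])
A=snap('side','s10')
print(np.round(proj(A,[.617,-.10,.05])))
h=(A['img'].max(2)<50).astype(np.uint8); n,l,st,c=cv2.connectedComponentsWithStats(h)
for i in range(1,n):
    if 100<st[i,4]<400: print(st[i].tolist(),np.round(c[i]))
```

```text
t 56.2 pos [0.4462 0.0976 0.2102] phi 96.1 zax [-0.02   0.003 -1.   ] op 0.173 F [-18.4  15.7   3. ] ff 40.074689984321594 q5-7 [-0.25  0.56 -0.1   2.09  0.09  0.51 -0.3 ]
shift cm [ 0.34 -1.14  5.34]
[319. 244.]
[108, 0, 15, 52, 320] [115.  24.]
[164, 209, 21, 12, 194] [174. 214.]
[307, 237, 24, 26, 202] [318. 249.]
[0, 329, 80, 30, 222] [ 37. 346.]
```

{"method": "step_arm", "body": {"steps": [[[0.2,-0.3,0],[0,0,0]],[[0.2,-0.3,0],[0,0,0]],[[0,0,0],[0,0,0]]]}}

```text
clock: 56.62
tool_pos: [0.4463, 0.0979, 0.2114]
eef_rot: [0.67, 0.742, -0.002, -0.003]
contact_force: [-5.5, 6.1, -1.0]
opening: 0.168
finger_force: 40.0
```

Relieved. Lowering the rest of the way, slowly.

{"method": "step_arm", "body": {"steps": [[[0.1,-0.45,0.7],[0,0,0]],[[0,-0.25,0.7],[0,0,0]],[[0,-0.22,0.7],[0,0,0]],[[0,-0.2,0.7],[0,0,0]],[[0,-0.18,0.7],[0,0,0]],[[0,-0.15,0.7],[0,0,0]],[[0,-0.12,0.6],[0,0,0]],[[0,-0.1,0.4],[0,0,0]],[[0,0,0],[0,0,0]]]}}

```text
clock: 57.75
tool_pos: [0.4336, 0.097, 0.1611]
eef_rot: [0.671, 0.742, 0.001, -0.0]
contact_force: [-4.6, 5.2, 11.4]
opening: 0.161
finger_force: 40.0
```

Run:
```python
from h import *
go([.4334,.0999,.158])
```

```text
t 57.75 pos [0.4336 0.097  0.1611] phi 95.8 zax [ 0.001  0.002 -1.   ] op 0.161 F [-4.6  5.2 11.4] ff 40.02584159374237 q5-7 [-0.28  0.64 -0.06  2.19  0.12  0.31 -0.34]
shift cm [0.29 0.01 0.31]
```

{"method": "step_arm", "body": {"steps": [[[0,0,0.2],[0,0,0]],[[0,0,0.2],[0,0,0]],[[0,0,0.2],[0,0,0]],[[0,0,0],[0,0,0]]]}}

```text
clock: 58.25
tool_pos: [0.4336, 0.097, 0.1575]
eef_rot: [0.671, 0.742, 0.002, 0.0]
contact_force: [-9.1, 4.0, 45.7]
opening: 0.165
finger_force: 40.0
```

{"method": "step_arm", "body": {"steps": [[[0,0,0.2],[0,0,0]],[[0,0,0.1],[0,0,0]],[[0,0,0],[0,0,0]]]}}

```text
clock: 58.62
tool_pos: [0.4336, 0.097, 0.1548]
eef_rot: [0.671, 0.742, 0.002, 0.0]
contact_force: [-10.3, 4.9, 49.1]
opening: 0.169
finger_force: 40.0
```

Guard hard against its stop. Relieve, release, retreat.

{"method": "step_arm", "body": {"steps": [[[0,0,-0.3],[0,0,0]],[[0,0,-0.2],[0,0,0]],[[0,0,0],[0,0,0]]]}}

```text
clock: 59.0
tool_pos: [0.4337, 0.097, 0.1563]
eef_rot: [0.671, 0.742, 0.001, -0.001]
contact_force: [-1.8, 5.1, 0.5]
opening: 0.17
finger_force: 40.0
```

{"method": "step_arm", "body": {"steps": [[[0,0,0],[0,0,0]],[[0,0,0],[0,0,0]],[[0,0,0],[0,0,0]],[[0,0,0],[0,0,0]],[[0,0,-2],[0,0,0]],[[0,0,-4],[0,0,0]],[[0,0,-4],[0,0,0]],[[0,0,0],[0,0,0]],[[0,0,0],[0,0,0]]], "claw": -0.05}}

```text
clock: 60.12
tool_pos: [0.4332, 0.095, 0.2557]
eef_rot: [0.671, 0.741, -0.0, -0.0]
contact_force: [-0.0, 0.5, -0.1]
opening: 0.475
finger_force: 0.0
```

Run:
```python
from h import *
go(); A=snap('side','s11'); b=snap('scene','b11')
print('gear',rings(A,[.472,-.4025],.053,.015)[1][:1],'coup',rings(A,[.482,-.297],.053,.0165)[1][:1])
for nm,q,q0 in (('side',A,load('side0')),('scene',b,load('scene0'))):
    d=cv2.absdiff(q['img'],q0['img']).max(2); m=cv2.medianBlur((d>40).astype(np.uint8),3); n,l,st,c=cv2.connectedComponentsWithStats(m)
    print(nm,[(st[i].tolist()) for i in range(1,n) if st[i,4]>12])
    h=(q['img'].max(2)<48).astype(np.uint8); n,l,st,c=cv2.connectedComponentsWithStats(h)
    print([(st[i].tolist()) for i in range(1,n) if 60<st[i,4]<500])
```

```text
t 60.12 pos [0.4332 0.095  0.2557] phi 95.7 zax [-0.001 -0.    -1.   ] op 0.475 F [-0.   0.5 -0.1] ff 0.0 q5-7 [-0.25  0.46 -0.1   2.09  0.08  0.59 -0.31]
gear [(np.float32(0.4718), np.float32(-0.4022), np.float32(0.0150500005))] coup [(np.float32(0.4808), np.float32(-0.2952), np.float32(0.0154))]
side [[2, 0, 77, 141, 5137], [167, 0, 84, 137, 5056], [153, 101, 55, 50, 1064], [8, 145, 17, 63, 326], [264, 194, 8, 11, 44], [282, 194, 4, 7, 20], [309, 243, 20, 24, 60], [303, 247, 19, 23, 57], [308, 366, 37, 36, 740]]
[[0, 0, 39, 13, 361], [108, 0, 15, 52, 314], [182, 150, 39, 43, 409], [164, 209, 21, 12, 189], [305, 243, 24, 26, 201], [205, 268, 13, 9, 90], [299, 323, 11, 8, 70], [0, 330, 80, 29, 200], [323, 370, 10, 8, 63]]
scene [[313, 0, 65, 159, 3385], [399, 0, 50, 63, 1139], [384, 17, 5, 11, 38], [376, 52, 12, 5, 38], [352, 115, 10, 12, 38], [170, 144, 23, 23, 351], [197, 170, 14, 9, 61], [211, 171, 5, 4, 13], [292, 217, 8, 16, 73], [276, 218, 8, 9, 38], [400, 222, 7, 8, 32], [388, 224, 10, 10, 65], [404, 230, 8, 11, 56]]
[[329, 113, 20, 11, 67], [315, 129, 40, 28, 475], [317, 171, 39, 17, 151], [218, 216, 14, 10, 62], [388, 226, 19, 21, 255], [385, 270, 10, 11, 69]]
```

Handle, guard frame and bench items match the starting pictures. Both parts stand in the tray, the stay hangs, and the robot is clear.

```bash
python3 -c "
from h import *
print(finish_job())"
```

```text
the job is handed in; nothing more can be done
None
```

I did every step and handed the job in at about 60 s, but the hand-in returned no verdict: regulator off, guard propped, gear and coupling (the only two parts there) upright in separate tray compartments, stay hanging, guard shut, nothing else on the bench seen to move.

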